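# Pack plaster rosettes in the crate under sprung bars and close the hasp

### The arm

A 6-joint arm with a two-finger parallel gripper is mounted at the origin on the work surface. World frame = base frame: x ahead of the robot, y to its left, z up, the work surface at z = 0. Lengths are in m, angles in rad, forces in N, time in s.
With the tool pointing down it reaches from about 0.275 to 0.725 m from the base axis. Payload 15.9 kg.
Tool frame: the origin (TCP) lies at the very end of the fingers, on their centre line; the grasp point (between the pads) lies 19 mm behind it; z points along the fingers, y is the line along which they close (so a half turn about z gives the same grasp; the last joint's range is limited). The gripper opens to 85 mm and grips with 20 to 120 N. Pads are 22 mm wide; open, the fingers measure 114 mm over their backs; the gripper's body (76 mm by 85 mm) begins 54 mm behind the grasp point. The pads swing forward as they close: fully open they stand 13 mm farther back than shut.
Start: joints at [1.179, 0.213, -0.034, 1.323, 0, 1.571], TCP at [0.191, 0.462, 0.2] pointing down, gripper open.
Joint ranges: [-2.98, 2.98], [-0.74, 1.72], [-1.14, 1.35], [-2.1, 2.04], [-1.57, 1.44], [-3.14, 3.14]. Speed limits (rad/s): [1.89, 1.89, 2.39, 2.57, 3.14, 3.14].

### API

Orientations are given as a rotation vector (axis times angle).
In Python, from rig import manip, grab_frame, order gives the robot as it stands.
- The arm moves only by the shell command python3 -m pendant 'ROWS' [FORCE]. ROWS is a JSON object of lists of equal length, an entry for each row: "linear": the shift along the world's x, y, z in m, a list of three; "turn": the turn, a rotation vector about the world's x, y, z in rad, a list of three; "jaw": the opening, from 0 (shut) to 1 (fully open). A call has exactly 10 rows; each row shifts and turns the commanded pose from where the row before left it; what a row does not reach is not made up. A row lasts 1/12 s, in which the tool goes at most 41.7 mm and 7.16 degrees, less where a joint would pass 70% of its speed; a pose out of reach is approached as far as the arm can. A call with a gripper value outside its range is refused whole. The fingers move at their own pace and stop on an object; FORCE is the grip in N (left out, the last holds). Time passes only in rows, so rows that do not move let the fingers close, or fill a call up. It gives the time, the measured TCP pose, the force, the opening and the grip force at its end, in the units of the state.
- manip.get_obs(): the state, without advancing time (a new reading comes with each control period).
- grab_frame(name): name is "scene" or "top"; returns a dict with "image" (480x640x3 uint8, red, green, blue), "vfov" (degrees; the focal length in pixels is half the picture's height over the tangent of half this angle, whatever the lens; pixels are square), "cx", "cy" (the principal point, pixels), "position" and "attitude" of the camera in the world. Camera axes: x right, y up, looking along -z (the intrinsics and any distortion apply to the point x, -y, -z); pixel columns grow to the right and rows downward; lengths in m; the calibration is good to about 2 mm. A picture is of the moment at which its call begins. There is no depth.
- order.close_job(): hands the job in; it is judged then, once.
The state is a dict: "time": time; "joint_pos": joint angles; "qvel": joint speeds; "joint_efforts": joint torques, N m; "tcp_pos": TCP position; "orientation": TCP orientation; "ft_force": force on the tool from outside, world axes, zero at the start; "wrist_torque": the same for the moment, N m; "width": finger opening in m; "finger_force": force on a finger pad.
Only numpy, scipy, OpenCV 4.12 (cv2) and the standard library are available. Lean on these libraries where they do the work, as an engineer would, in place of code of your own. Each camera call takes 0.05 s, during which the arm holds its last target. There are 200 camera calls.

### The job

Get the crate ready for transport: clear the wooden offcuts out of its bays into the grey scrap bin, stand every plaster rosette block upright in a bay of its own, and lock each one in with a sprung bar, squeezed by its tabs, lowered between the two rails and let go so that both pins spring out into the recesses above that block. Only when every block is locked in, swing the hasp over at the crate's end and press it fully down over its staple. Leave the tools and the jar around it where they are; a bar that is not needed may stay on the bench.

Things in the scene. Friction and masses are not known exactly. Their poses are not given: they have to be found in the camera images.
- crate: wooden crate fixed on the bench, turned up to 0.2 rad: 160 mm in its x, y from -187 to +135 mm, floor 10 mm thick. Rails along y, inner faces at x = -65 and +65, tops 70 mm high. Bays centred at y = +80, 0, -80 (first to third); at each, both rails have a recess 14 x 14 mm, 6 deep, centre 58 mm above the bench. Floor strips 6 mm high fence each bay, clear 76 (x) x 74 (y). Origin on the bench, z up
- bar0: sprung bar (3 alike, loose on the bench; see bar1, bar2 too). Blue housing 92 x 28 x 16 mm; from each end a round-nosed steel pin of 8 mm diameter sticks out, axis 8 mm above the underside, pin ends 72 mm either side of the middle (144 mm over all). Each pin carries an orange thumb tab. Origin: middle of the underside; x along the bar, z up; same either way round; 125 g
- bar1: like bar0. The tabs rise through the housing's top, one near each end of its slot: 6 mm thick along the bar, 14 mm wide, reaching from 16 to 46 mm above the underside, outer faces 31 mm either side of the middle. Pinch both from above, fingers closing along the bar; keep fingertips 13 mm or more above the underside to clear the pins
- bar2: like bar0. Squeezing both tabs (62 mm over their outer faces at rest) to the stop draws each pin in by 12 mm, to 38 mm over the tabs and 120 mm over the pins, at about 8 N a tab; let go, they spring out (3 N left when fully out). Squeezed, it passes between the rails, 130 mm apart
- bar0a (a joint): how far the pin at bar0's -x end is pushed in, m: 0 fully out, 0.012 fully in; about 0.001 in its recess, 0.007 when only pressing on a rail's face
- bar0b (a joint): how far the pin at bar0's +x end is pushed in, m: 0 fully out, 0.012 fully in; about 0.001 in its recess, 0.007 when only pressing on a rail's face
- bar1a (a joint): how far the pin at bar1's -x end is pushed in, m: 0 fully out, 0.012 fully in; about 0.001 in its recess, 0.007 when only pressing on a rail's face
- bar1b (a joint): how far the pin at bar1's +x end is pushed in, m: 0 fully out, 0.012 fully in; about 0.001 in its recess, 0.007 when only pressing on a rail's face
- bar2a (a joint): how far the pin at bar2's -x end is pushed in, m: 0 fully out, 0.012 fully in; about 0.001 in its recess, 0.007 when only pressing on a rail's face
- bar2b (a joint): how far the pin at bar2's +x end is pushed in, m: 0 fully out, 0.012 fully in; about 0.001 in its recess, 0.007 when only pressing on a rail's face
- cast0: white plaster block 52 x 52 x 30 mm with a round carved rosette (42 mm diameter) on top, 38 mm high in all; about 120 g, standing on the bench at the start. Origin: middle of the underside, z up. In a bay its top is 48 mm above the bench; a bar locked over it has its underside 48 to 53 mm above the bench; may be absent
- cast1: a plaster rosette block like cast0; may be absent
- cast2: a plaster rosette block like cast0; may be absent
- offcut0: brown wooden offcut, 56 (x) x 22 (y) x 24 mm (z), 30 g, lying at the start on the floor of the first bay, lengthwise within 0.4 rad of the crate's y. Origin: middle of its underside; may be absent
- offcut1: wooden offcut like offcut0, lying at the start on the floor of the second bay, lengthwise within 0.4 rad of the crate's y. Origin: middle of its underside; may be absent
- offcut2: wooden offcut like offcut0, lying at the start on the floor of the third bay, lengthwise within 0.4 rad of the crate's y. Origin: middle of its underside; may be absent
- scrap_bin: grey open plastic bin fixed to the bench, 130 x 130 mm outside, walls 5 mm, 55 mm high. Origin: middle of its underside
- hasp (a joint): angle of the steel hasp strap in rad: 0 closed (flat, its slot over the staple), pi/2 straight up, more when it leans outwards past the blue end board (at most 2.5). The hinge is stiff (0.04 N m): it stays where it is left and must be pushed right down
- hasp_tip (a point): free end of the hasp strap, 60 mm from its hinge line, which runs along the crate's x at y = -178 mm, 73 mm above the bench. Strap 24 mm wide, 3 thick, last 20 mm yellow; it swings in the crate's y-z plane over a block 70 mm high; closed it points to the crate's +y. The staple, 32 mm from the hinge, stands 9 mm above the closed strap
- spatula: a spatula lying beyond the crate; leave it
- mallet: a mallet on the left; leave it
- shellac: a squat amber jar of 48 mm diameter, 100 mm tall, near the plaster blocks; leave it
- brush: a brush on the right; leave it

How it is judged:
By the outcome, as a careful person would: the job done as asked, in the order asked, and still so for the second after the job is handed in, with the robot touching nothing.
Of cast0, cast1, cast2 only 2 to 3 are there at a start; the rules pass over those that are not, and their reading is None.
Of offcut0, offcut1, offcut2 only 1 to 2 are there at a start; the rules pass over those that are not, and their reading is None.
At some moment in a run one of cast0, cast1, cast2, bar0, bar1, bar2 may be knocked a few centimetres aside while the robot is not near it.
Once in a run the grip may slacken for a moment while it holds something.
It also fails if it takes over 210 s, if anything falls off the work surface, if the arm or the gripper's body presses on something with over 40 N, if the wrist force passes 120 N, or if a joint passes its speed limit or range.

## Working session

There is one attempt and no reset: what is moved stays moved. The work goes in short steps, Python scripts to look and compute and a shell command to move; the robot and the scene stay as the last step left them, time stands still between calls to the robot, and variables do not carry over. Pictures are saved under pics/ and viewed, at most 14 in all, crops included, and the job is handed in when it is done.

```bash
mkdir -p pics; ls; python3 - <<'E'
from rig import manip, grab_frame
import cv2
for n in("scene","top"):
    f=grab_frame(n); cv2.imwrite(f"pics/{n}0.png",f["image"][:,:,::-1]); print({k:v for k,v in f.items() if k!="image"})
print(manip.get_obs())
E
```

```text
pics
{'vfov': 51.20492223975829, 'cx': 316.6210339549272, 'cy': 241.07029785176977, 'position': array([ 1.42319005, -0.09111373,  1.27186703]), 'attitude': array([0.52104741, 0.43312693, 1.31977618])}
{'vfov': 53.419545761394566, 'cx': 323.5688685116578, 'cy': 238.19359637646508, 'position': array([0.3740144 , 0.05576381, 1.25993674]), 'attitude': array([ 0.13551098, -0.10985155, -1.58286633])}
{'time': 0.1, 'joint_pos': array([ 1.17902325e+00,  2.13312112e-01, -3.49730286e-02,  1.32349295e+00,
       -2.15202242e-05,  1.57079990e+00]), 'qvel': array([ 0.00097646, -0.00214187,  0.00323125, -0.00117286,  0.00029567,
        0.00087383]), 'joint_efforts': array([-1.33610592e-03, -6.87257195e+01,  4.87800372e+01,  1.24966589e-02,
       -1.73676472e-05, -9.61576632e-06]), 'tcp_pos': array([0.19079621, 0.4618124 , 0.19987233]), 'orientation': array([-6.11439986e-01, -3.08134310e+00,  1.51915514e-03]), 'ft_force': array([0.13016876, 0.25913111, 1.09349917]), 'wrist_torque': array([-0.02022935, -0.01438602,  0.0059544 ]), 'finger_force': 0.0, 'width': 0.0852556335748548}
```

View pics/top0.png

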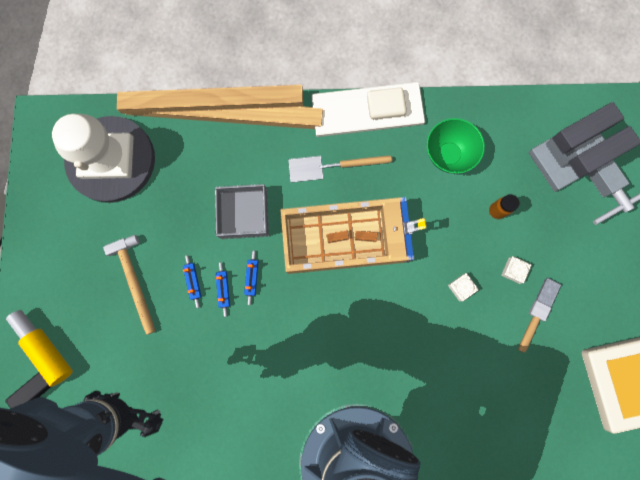

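View pics/scene0.png

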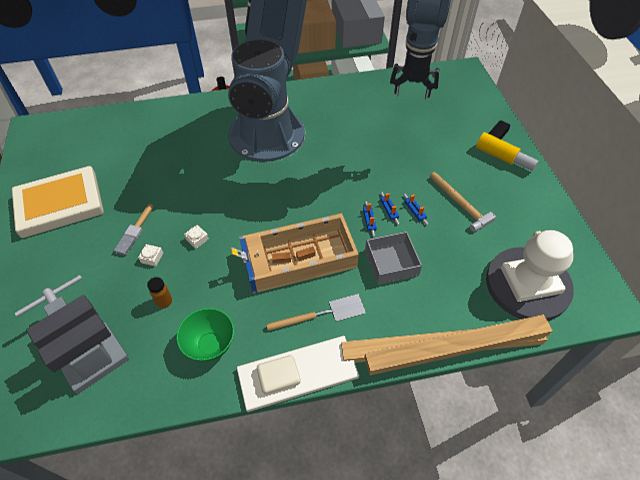

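```bash
cat > lib.py <<'E'
import numpy as np, cv2
from scipy.spatial.transform import Rotation as R
from rig import manip, grab_frame
def cam(f):
    return R.from_rotvec(f["attitude"]).as_matrix(), np.array(f["position"]), 240/np.tan(np.radians(f["vfov"]/2))
def w(f,uv,z):
    M,p,F=cam(f); uv=np.atleast_2d(np.array(uv,float))
    d=np.c_[(uv[:,0]-f["cx"])/F,-(uv[:,1]-f["cy"])/F,-np.ones(len(uv))]@M.T
    return p+d*((z-p[2])/d[:,2])[:,None]
def px(f,P):
    M,p,F=cam(f); q=(np.atleast_2d(P)-p)@M
    return np.c_[f["cx"]+F*q[:,0]/-q[:,2], f["cy"]-F*q[:,1]/-q[:,2]]
def blobs(f,lo,hi,z,amin=20,box=None):
    """contours of an HSV range: area, centre px, world centre, long-axis angle, size (on plane z)"""
    m=cv2.inRange(cv2.cvtColor(f["image"],cv2.COLOR_RGB2HSV),np.array(lo),np.array(hi))
    if box: k=np.zeros_like(m); a,b,c,d=box; k[b:d,a:c]=m[b:d,a:c]; m=k
    out=[]
    for c in cv2.findContours(m,cv2.RETR_EXTERNAL,cv2.CHAIN_APPROX_NONE)[0]:
        if cv2.contourArea(c)<amin: continue
        P=w(f,c[:,0],z)
        r=cv2.minAreaRect((P[:,:2]*1000).astype(np.float32))
        b=cv2.boxPoints(r); e=max((b[1]-b[0],b[2]-b[1]),key=np.linalg.norm)
        out.append((cv2.contourArea(c),c[:,0].mean(0).round(1),np.round(r[0],1),round(float(np.arctan2(e[1],e[0])%np.pi),3),np.round(sorted(r[1]),1)))
    return out
def crop(f,a,b,c,d,s,name):
    cv2.imwrite(name,cv2.resize(f["image"][b:d,a:c,::-1],None,fx=s,fy=s,interpolation=cv2.INTER_CUBIC))
E
python3 - <<'E'
from lib import *
f=grab_frame("top"); g=grab_frame("scene")
for n,lo,hi,z,b in [("blue top",(105,150,60),(125,255,255),.012,(170,190,450,330)),("orange",(3,170,120),(15,255,255),.046,(170,240,270,330)),("white",(0,0,190),(180,60,255),.038,(440,240,540,310)),("bin",(0,0,40),(180,60,190),.055,(205,170,280,250)),("wood",(8,50,60),(25,220,255),.07,(270,190,420,280)),("brown",(5,150,60),(14,255,190),.03,(320,220,390,255)),("yellow",(22,150,100),(35,255,255),.08,(400,200,450,250))]:
    print(n); [print("  ",*o) for o in blobs(f,lo,hi,z,15,b)]
crop(f,270,190,440,280,4.6,"pics/c1.png")
E
```

```text
blue top
   50.5 [218.5 288.3] [442.1 351.4] 0.112 [10.2 45.4]
   46.0 [187.5 280.5] [463.8 433.4] 0.247 [10.2 43.7]
   172.5 [223.8 288.8] [441.3 340.8] 0.09 [29.3 92.6]
   54.0 [247.4 276.5] [473.2 275.6] 3.068 [10.7 47.4]
   172.5 [193.1 280.8] [463.5 422.7] 0.234 [29.7 93.2]
   167.5 [252.5 277.2] [470.1 266.5] 3.056 [29.1 92.4]
   95.0 [408.7 244.5] [ 548.5 -149.1] 0.08 [14.4 59.4]
   89.5 [404.4 211.2] [ 640.  -141.8] 0.08 [14.2 55.1]
orange
white
   32.5 [536.7 305.9] [ 386.7 -458.2] 3.058 [14.9 20.7]
   418.0 [463.3 286.7] [ 434.4 -277.9] 2.166 [52.1 56.4]
   403.0 [517.  269.6] [ 477.2 -417.6] 1.077 [53.8 53.9]
bin
   2615.5 [241.2 211.1] [639.2 286.5] 0.04 [136.1 138.5]
wood
   7433.0 [342.1 232.3] [569.1  23.5] 1.654 [164.5 309. ]
brown
   99.5 [365.6 236.4] [571.6 -36.3] 1.47 [19.8 53.1]
   98.0 [337.2 236.7] [571.8  38.3] 1.721 [19.5 53.3]
yellow
   34.5 [422.  223.7] [ 592.9 -172.4] 3.094 [17.5 23. ]
```

View pics/c1.png

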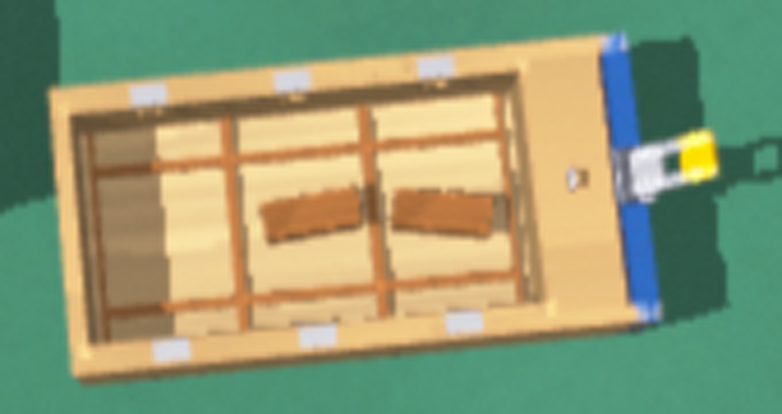

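```bash
python3 - <<'E'
from lib import *
f=grab_frame("top"); g=grab_frame("scene")
pts=np.array([(148,95),(292,80),(435,67),(171,350),(318,335),(463,322)])
uv=(pts+.5)/4.6-.5+[270,190]
P=w(f,uv,.07)*1000; print(P.round(1))
c=P.mean(0); d=(P[0]+P[3]-P[2]-P[5])[:2]; yaw=np.arctan2(d[1],d[0])-np.pi/2
print("crate",c,yaw,"pitch",np.linalg.norm(d)/4,"span",np.linalg.norm((P[:3]-P[3:]).mean(0)))
yaws=np.arctan2(*(P[:3]-P[3:]).mean(0)[[1,0]]);print(yaws)
for n,F,s,bb in (("t",f,6,(445,245,535,305)),("s",g,6,(130,220,215,270)),("t",f,6,(180,245,265,320)),("s",g,6,(355,185,435,240))):
    a,b,c,d=bb; im=cv2.resize(F["image"][b:d,a:c,::-1],(390,290),interpolation=cv2.INTER_CUBIC); globals().setdefault("L",[]).append(im)
cv2.imwrite("pics/c2.png",np.vstack([np.hstack(L[:2]),np.hstack(L[2:])]))
for z,n in((.016,"bars"),): [print("  ",*o) for o in blobs(f,(105,150,60),(125,255,255),z,100,(170,190,280,330))]
E
```

```text
[[634.3 128.4  70. ]
 [641.3  48.4  70. ]
 [647.3 -30.9  70. ]
 [492.2 116.9  70. ]
 [499.1  36.7  70. ]
 [504.9 -42.3  70. ]]
crate [569.85556976  42.8802552   70.        ] 0.08061002938338957 pitch 79.89250724367858 span 142.66761266008606
0.08074151621143195
   174.0 [223.8 288.9] [441.  339.9] 0.09 [29.2 92.3]
   172.5 [193.1 280.8] [463.2 421.5] 0.234 [29.6 92.9]
   167.5 [252.5 277.2] [469.8 265.9] 3.056 [29.  92.1]
```

View pics/c2.png

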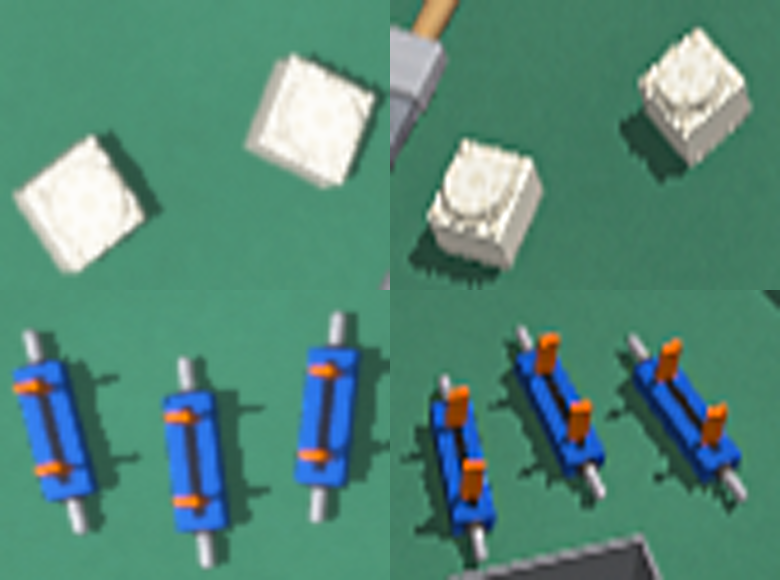

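```bash
python3 - <<'E'
from lib import *
f=grab_frame("top")
k=lambda p:(np.array(p)+.5)/[390/90,290/60]-.5+[445,245]
for q in ([(92,135),(146,216),(77,270),(22,196)],[(292,53),(376,97),(341,186),(261,146)]):
    P=w(f,k(q),.03)*1000; e=np.roll(P,-1,0)-P
    print(P.mean(0).round(1), np.arctan2(e[:,1],e[:,0])%(np.pi/2), np.linalg.norm(e,axis=1).round(1))
o=np.array([569.9,42.9]);y=.0807;C=lambda a,b:(o+[a*np.cos(y)-b*np.sin(y),a*np.sin(y)+b*np.cos(y)]).round(1)
for b in(80,0,-80,-118,-132,-250): print(b,C(0,b))
u,n=np.array(w(f,[(422,223.7)],.1)[0,:2]*1000)-o,0
print("tip in crate@z100",u[0]*np.cos(y)+u[1]*np.sin(y),-u[0]*np.sin(y)+u[1]*np.cos(y))
print([o[2:] for o in blobs(f,(5,150,60),(14,255,190),.034,50,(320,220,390,255))],blobs(f,(0,0,40),(180,60,190),.055,500,(205,170,280,250)))
E
Z='[0,0,0]'
python3 -m pendant '{"linear":[[0.038,-0.042,0],[0.038,-0.042,0],[0.038,-0.042,0],[0.038,-0.042,0],[0.038,-0.042,0],[0.038,-0.042,0],[0.038,-0.042,0],[0.038,-0.042,0],[0.038,-0.042,0],[0.038,-0.042,-0.01]],"turn":[[0,0,-0.11],[0,0,-0.11],[0,0,-0.11],[0,0,-0.11],[0,0,-0.11],[0,0,-0.11],[0,0,-0.11],[0,0,-0.11],[0,0,-0.11],[0,0,-0.11]],"jaw":[0.6,0.6,0.6,0.6,0.6,0.6,0.6,0.6,0.6,0.6]}' 40
```

```text
[ 435.5 -282.9   30. ] [0.59135236 0.58128911 0.65218511 0.63374201] [52.1 50.4 49.5 53.5]
[ 477.7 -422.9   30. ] [1.09917349 1.0917777  1.12135677 1.1519901 ] [53.5 52.7 50.3 53.9]
80 [563.5 122.6]
0 [569.9  42.9]
-80 [576.3 -36.8]
-118 [579.4 -74.7]
-132 [580.5 -88.7]
-250 [ 590.1 -206.3]
tip in crate@z100 1.417513889968685 -213.43102304620504
[(array([571. , -35.9]), 1.476, array([19.8, 52.7])), (array([571.3,  38.3]), 1.736, array([19.3, 53.1]))] [(2615.5, array([241.2, 211.1]), array([639.2, 286.5]), 0.04, array([136.1, 138.6]))]
time: 1.18
tcp_pos: [0.4717, 0.1518, 0.1941]
orientation: [2.138, 2.301, 0.003]
ft_force: [0.7, 0.5, 0.8]
width: 0.0511
finger_force: 0.0
```

```bash
python3 -m pendant '{"linear":[[0.02,-0.023,0],[0.02,-0.023,0],[0.02,-0.023,0],[0.02,-0.023,0],[0.0193,-0.0218,0],[0,0,-0.02],[0,0,-0.02],[0,0,-0.02],[0,0,-0.02],[0,0,0]],"turn":[[0,0,0.03],[0,0,0.03],[0,0,0.03],[0,0,0],[0,0,0],[0,0,0],[0,0,0],[0,0,0],[0,0,0],[0,0,0]],"jaw":[0.6,0.6,0.6,0.6,0.6,0.6,0.6,0.6,0.6,0.6]}' 40
```

```text
time: 2.02
tcp_pos: [0.5672, 0.0395, 0.1095]
orientation: [-2.024, -2.398, 0.006]
ft_force: [-1.3, -0.6, -0.9]
width: 0.0509
finger_force: 0.0
```

```bash
python3 -m pendant '{"linear":[[0.003,-0.001,-0.02],[0,0,-0.02],[0,0,-0.02],[0,0,-0.015],[0,0,-0.01],[0,0,-0.007],[0,0,0],[0,0,0],[0,0,0],[0,0,0]],"turn":[[0,0,0],[0,0,0],[0,0,0],[0,0,0],[0,0,0],[0,0,0],[0,0,0],[0,0,0],[0,0,0],[0,0,0]],"jaw":[0.6,0.6,0.6,0.6,0.6,0.6,0.6,0.6,0.6,0.6]}' 40
```

```text
time: 2.85
tcp_pos: [0.573, 0.0388, 0.0221]
orientation: [2.025, 2.4, 0.002]
ft_force: [0.4, -0.1, 0.6]
width: 0.0513
finger_force: 0.0
```

```bash
python3 -m pendant '{"linear":[[0,0,-0.005],[0,0,0],[0,0,0],[0,0,0],[0,0,0],[0,0,0.02],[0,0,0.03],[0,0,0.03],[0,0,0.03],[0,0,0.03]],"turn":[[0,0,0],[0,0,0],[0,0,0],[0,0,0],[0,0,0],[0,0,0],[0,0,0],[0,0,0],[0,0,0],[0,0,0]],"jaw":[0.6,0,0,0,0,0,0,0,0,0]}' 40
python3 -m pendant '{"linear":[[0.014,0.05,0],[0.007,0.025,0],[0.007,0.025,0],[0.007,0.025,0],[0.007,0.025,0],[0.007,0.025,0],[0.007,0.025,0],[0.007,0.025,0],[0.006,0.023,0],[0,0,0]],"turn":[[0,0,0],[0,0,0],[0,0,0],[0,0,0],[0,0,0],[0,0,0],[0,0,0],[0,0,0],[0,0,0],[0,0,0]],"jaw":[0,0,0,0,0,0,0,0,0,0]}'
```

```text
time: 3.68
tcp_pos: [0.5721, 0.0388, 0.1577]
orientation: [2.026, 2.401, 0.0]
ft_force: [0.5, 0.2, 0.3]
width: 0.0001
finger_force: 0.0
time: 4.52
tcp_pos: [0.6385, 0.2809, 0.1551]
orientation: [-2.022, -2.403, -0.0]
ft_force: [-0.9, -0.1, 0.5]
width: -0.0002
finger_force: 0.0
```

```bash
python3 - <<'E'
from lib import *
f=grab_frame("top")
print([o[1:] for o in blobs(f,(5,150,60),(14,255,190),.034,30,(290,200,400,270))])
E
python3 -m pendant '{"linear":[[-0.007,-0.025,0],[-0.007,-0.025,0],[-0.007,-0.025,0],[-0.007,-0.025,0],[-0.007,-0.025,0],[-0.007,-0.025,0],[-0.007,-0.025,0],[-0.007,-0.025,0],[-0.007,-0.025,0],[-0.004,-0.017,0]],"turn":[[0,0,0],[0,0,0],[0,0,0],[0,0,0],[0,0,0],[0,0,0],[0,0,0],[0,0,0],[0,0,0],[0,0,0]],"jaw":[0.6,0.6,0.6,0.6,0.6,0.6,0.6,0.6,0.6,0.6]}' 40
```

```text
[]
time: 5.4
tcp_pos: [0.5704, 0.0322, 0.1564]
orientation: [2.028, 2.399, -0.0]
ft_force: [-0.1, 0.3, -0.9]
width: 0.0515
finger_force: 0.0
```

```bash
python3 -m pendant '{"linear":[[0,0.025,0],[0,0.025,0],[0,0.025,0],[0,0.025,0],[0,0.025,0],[0,0.025,0],[0,0.025,0],[0,0.025,0],[0,0.025,0],[0,0.02,0]],"turn":[[0,0,0],[0,0,0],[0,0,0],[0,0,0],[0,0,0],[0,0,0],[0,0,0],[0,0,0],[0,0,0],[0,0,0]],"jaw":[0.6,0.6,0.6,0.6,0.6,0.6,0.6,0.6,0.6,0.6]}' 40
python3 - <<'E'
from lib import *
f=grab_frame("top");g=grab_frame("scene")
im=np.vstack([cv2.resize(f["image"][180:290,200:430],(690,330)),cv2.resize(g["image"][190:290,220:450],(690,270))])
cv2.imwrite("pics/c3.png",im[:,:,::-1])
E
```

```text
time: 6.23
tcp_pos: [0.5713, 0.2808, 0.1562]
orientation: [2.026, 2.401, 0.0]
ft_force: [0.7, 0.1, -0.7]
width: 0.051
finger_force: 0.0
```

View pics/c3.png

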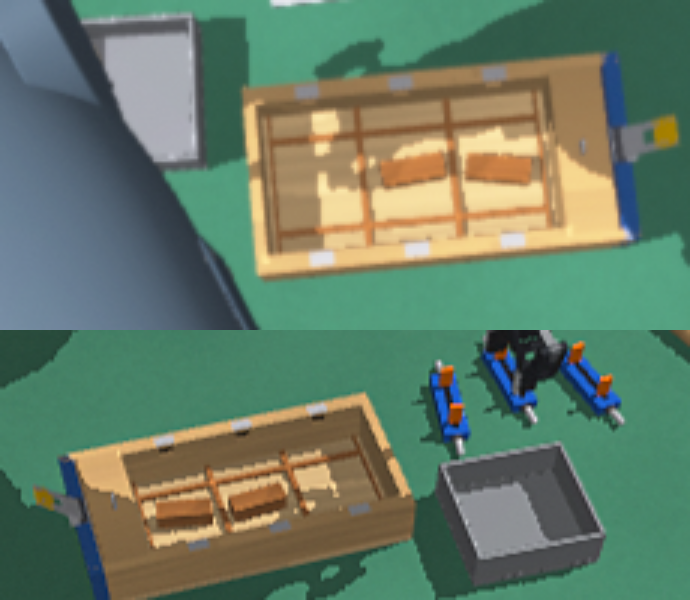

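```bash
python3 -m pendant '{"linear":[[0,-0.025,0],[0,-0.025,0],[0,-0.025,0],[0,-0.025,0],[0,-0.025,0],[0,-0.025,0],[0,-0.025,0],[0,-0.025,0],[0,-0.025,0],[0,-0.017,0]],"turn":[[0,0,0],[0,0,0],[0,0,0],[0,0,0],[0,0,0],[0,0,0],[0,0,0],[0,0,0],[0,0,0],[0,0,0]],"jaw":[0.5,0.5,0.5,0.5,0.5,0.5,0.5,0.5,0.5,0.5]}' 40
python3 -m pendant '{"linear":[[0,0,-0.025],[0,0,-0.025],[0,0,-0.025],[0,0,-0.025],[0,0,-0.02],[0,0,-0.015],[0,0,-0.005],[0,0,0],[0,0,0],[0,0,0]],"turn":[[0,0,0],[0,0,0],[0,0,0],[0,0,0],[0,0,0],[0,0,0],[0,0,0],[0,0,0],[0,0,0],[0,0,0]],"jaw":[0.5,0.5,0.5,0.5,0.5,0.5,0.5,0.5,0.5,0.5]}' 40
python3 -m pendant '{"linear":[[0,0,0],[0,0,0],[0,0,0],[0,0,0],[0,0,0],[0,0,0],[0,0,0],[0,0,0],[0,0,0],[0,0,0]],"turn":[[0,0,0],[0,0,0],[0,0,0],[0,0,0],[0,0,0],[0,0,0],[0,0,0],[0,0,0],[0,0,0],[0,0,0]],"jaw":[0.1,0.1,0.1,0.1,0.1,0.1,0.1,0.1,0.1,0.1]}' 40
```

```text
time: 7.17
tcp_pos: [0.5709, 0.0347, 0.1563]
orientation: [2.028, 2.399, -0.0]
ft_force: [0.8, -0.2, 0.6]
width: 0.043
finger_force: 0.0
time: 8.0
tcp_pos: [0.5723, 0.0376, 0.0174]
orientation: [2.026, 2.4, 0.002]
ft_force: [0.2, -0.2, 0.3]
width: 0.0425
finger_force: 0.0
time: 8.83
tcp_pos: [0.5715, 0.0379, 0.016]
orientation: [-2.026, -2.401, 0.0]
ft_force: [-0.2, 0.1, -0.1]
width: 0.0089
finger_force: 0.0
```

```bash
python3 - <<'E'
from lib import *
g=grab_frame("scene");f=grab_frame("top")
im=np.hstack([cv2.resize(g["image"][150:300,220:380],(480,450)),cv2.resize(f["image"][200:300,285:395],(300,300))[:, :] if 0 else cv2.resize(f["image"][180:330,270:370],(300,450))])
cv2.imwrite("pics/c4.png",im[:,:,::-1])
t=manip.get_obs()["tcp_pos"]; print(px(g,t),px(f,t))
E
```

```text
[[304.56732221 254.5080585 ]] [[337.4845362  237.26684523]]
```

View pics/c4.png

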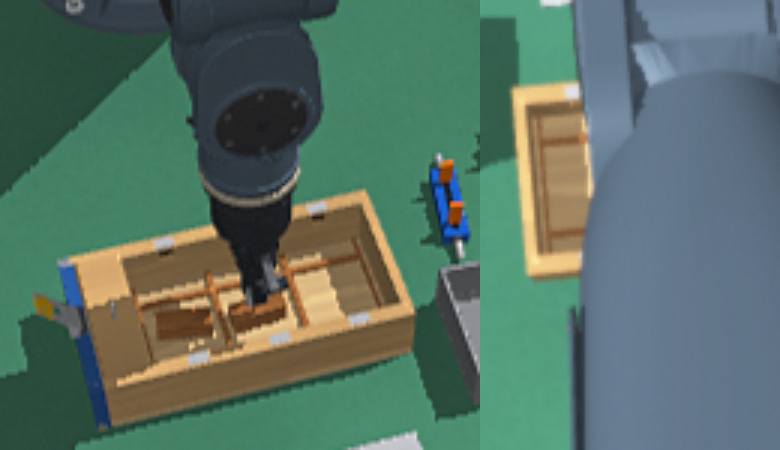

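```bash
python3 - <<'E'
from lib import *
g=grab_frame("scene");f=grab_frame("top")
P=np.array([[634.3,128.4,70],[641.3,48.4,70],[647.3,-30.9,70],[492.2,116.9,70],[499.1,36.7,70],[504.9,-42.3,70]])/1000
print(px(g,P).round(1)); s=np.array([(360,179),(280,196),(198,215),(317,80),(241,96),(165,112)])/[3,2.7]+[220,190]; print(s.round(1))
print(w(g,s,.07).round(4))
print(px(g,[[.5713,.0383,.034],[.571,-.0359,.034]]))
[print(o) for o in blobs(g,(5,150,60),(14,255,190),.034,30,(240,220,350,290))]
E
```

```text
[[338.8 256.2]
 [312.2 262.9]
 [285.3 269.3]
 [324.7 219.3]
 [299.3 225.2]
 [273.8 231. ]]
[[340.  256.3]
 [313.3 262.6]
 [286.  269.6]
 [325.7 219.6]
 [300.3 225.6]
 [275.  231.5]]
[[ 0.6352  0.1318  0.07  ]
 [ 0.6409  0.0518  0.07  ]
 [ 0.6487 -0.0291  0.07  ]
 [ 0.4943  0.1196  0.07  ]
 [ 0.501   0.0396  0.07  ]
 [ 0.5076 -0.0391  0.07  ]]
[[304.52776745 251.04513929]
 [280.15401014 255.10900762]]
(139.0, array([281. , 257.4]), array([579.8, -34.7]), 1.422, array([32.8, 53.7]))
(111.0, array([305.6, 253.7]), array([580.,  40.]), 1.715, array([32.3, 57.1]))
(31.0, array([283.9, 250.4]), array([553.4, -25.4]), 1.125, array([ 79.5, 105.3]))
(37.0, array([324.3, 241. ]), array([560.3, 115.9]), 0.039, array([83.1, 88.8]))
```

```bash
python3 - <<'E'
from lib import *
g=grab_frame("scene")
crop(g,265,205,345,275,8,"pics/c5.png")
o=manip.get_obs();print(o["tcp_pos"],o["orientation"],o["joint_pos"],o["width"],o["ft_force"])
Rm=R.from_rotvec(o["orientation"]).as_matrix(); print(Rm.round(3))
for d in (0,.019,.073): 
  for s in(-.0425,0,.0425): print(d,s,((px(g,o["tcp_pos"]-Rm[:,2]*d+Rm[:,1]*s)-[265,205])*8).round())
E
```

```text
[0.57157775 0.03790574 0.01605627] [ 2.02605496e+00  2.40096677e+00 -2.24352615e-05] [ 6.62312865e-02  4.59499826e-01 -1.67004892e-01  9.44294161e-01
 -1.73792277e-05  1.46805651e+00] 0.008554046438121484 [ 0.79331099 -1.22973903  0.22907461]
[[-0.168  0.986 -0.   ]
 [ 0.986  0.168 -0.   ]
 [-0.    -0.    -1.   ]]
0 -0.0425 [[278. 311.]]
0 0 [[317. 396.]]
0 0.0425 [[356. 483.]]
0.019 -0.0425 [[276. 282.]]
0.019 0 [[315. 368.]]
0.019 0.0425 [[355. 455.]]
0.073 -0.0425 [[272. 197.]]
0.073 0 [[312. 283.]]
0.073 0.0425 [[353. 372.]]
```

View pics/c5.png

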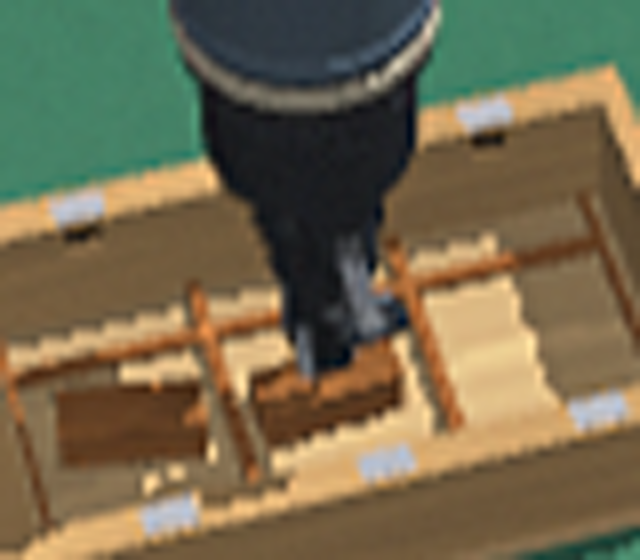

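```bash
python3 -m pendant '{"linear":[[0,0,-0.002],[0,0,-0.002],[0,0,0],[0,0,0],[0,0,0],[0,0,0],[0,0,0],[0,0,0],[0,0,0],[0,0,0]],"turn":[[0,0,0],[0,0,0],[0,0,0],[0,0,0],[0,0,0],[0,0,0],[0,0,0],[0,0,0],[0,0,0],[0,0,0]],"jaw":[0.1,0.1,0.1,0.1,0.1,0.1,0.1,0.1,0.1,0.1]}' 20
```

```text
time: 9.92
tcp_pos: [0.5716, 0.0379, 0.0121]
orientation: [2.026, 2.401, -0.0]
ft_force: [1.5, 0.4, 0.2]
width: 0.0083
finger_force: 0.0
```

```bash
python3 -m pendant '{"linear":[[0,0,0.03],[0,0,0],[0,0,0],[0,0,0],[0,0,0],[0,0,0],[0,0,-0.014],[0,0,-0.014],[0,0,-0.005],[0,0,0]],"turn":[[0,0,0],[0,0,0],[0,0,0],[0,0,0],[0,0,0],[0,0,0],[0,0,0],[0,0,0],[0,0,0],[0,0,0]],"jaw":[0.5,0.5,0.5,0.5,0.5,0.5,0.5,0.5,0.5,0.5]}' 40
python3 - <<'E'
from lib import *
g=grab_frame("scene")
crop(g,265,205,345,275,8,"pics/c6.png")
E
```

```text
time: 10.75
tcp_pos: [0.5703, 0.0378, 0.0076]
orientation: [-2.025, -2.399, 0.003]
ft_force: [-1.5, 0.1, 0.0]
width: 0.0429
finger_force: 0.0
```

View pics/c6.png

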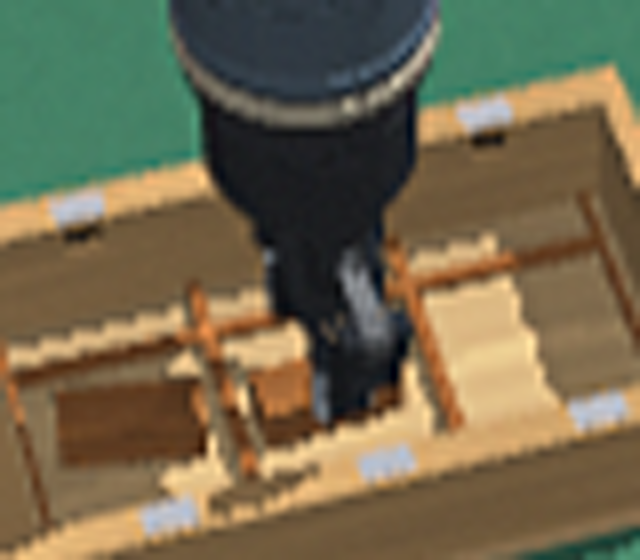

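```bash
python3 -m pendant '{"linear":[[0,0,-0.002],[0,0,0],[0,0,0],[0,0,0],[0,0,0],[0,0,0],[0,0,0],[0,0,0],[0,0,0],[0,0,0]],"turn":[[0,0,0],[0,0,0],[0,0,0],[0,0,0],[0,0,0],[0,0,0],[0,0,0],[0,0,0],[0,0,0],[0,0,0]],"jaw":[0.1,0.1,0.1,0.1,0.1,0.1,0.1,0.1,0.1,0.1]}' 40
```

```text
time: 11.63
tcp_pos: [0.5716, 0.0379, 0.0071]
orientation: [-2.026, -2.401, 0.0]
ft_force: [-0.3, 0.1, 0.2]
width: 0.0084
finger_force: 0.0
```

```bash
python3 - <<'E'
from lib import *
g=grab_frame("scene");f=grab_frame("top")
t=np.array([.1908,.4618,.2]); Rm=R.from_rotvec([-.61144,-3.08134,.0015]).as_matrix()
for n,F in(("scene",g),("top",f)):
  for d in(0,.013,.019,.04): print(n,d,[px(F,t-Rm[:,2]*d+Rm[:,1]*s).round(1).tolist() for s in(-.0425,.0425)])
a=cv2.imread("pics/scene0.png");b=cv2.imread("pics/top0.png")
cv2.imwrite("pics/c7.png",np.hstack([cv2.resize(a[55:105,380:450],(420,300),interpolation=2),cv2.resize(b[380:450,90:170],(360,300),interpolation=2)]))
h=cv2.cvtColor(g["image"],cv2.COLOR_RGB2HSV);m=(h[205:275,285:325,2]<70)&((h[205:275,285:325,0]>90)|(h[205:275,285:325,1]<60));
ys,xs=np.nonzero(m);print("lowest dark",[(x+285,y+205) for x,y in zip(xs,ys) if y>=ys.max()-1])
E
```

```text
scene 0 [[[395.8, 105.5]], [[421.8, 108.6]]]
scene 0.013 [[[396.2, 102.3]], [[422.5, 105.4]]]
scene 0.019 [[[396.5, 100.8]], [[422.8, 103.9]]]
scene 0.04 [[[397.3, 95.5]], [[423.9, 98.6]]]
top 0 [[[162.3, 409.8]], [[126.6, 394.5]]]
top 0.013 [[[160.1, 411.1]], [[124.0, 395.6]]]
top 0.019 [[[159.1, 411.7]], [[122.8, 396.0]]]
top 0.04 [[[155.5, 413.7]], [[118.4, 397.8]]]
lowest dark [(np.int64(304), np.int64(252)), (np.int64(305), np.int64(252)), (np.int64(306), np.int64(252)), (np.int64(307), np.int64(252)), (np.int64(304), np.int64(253))]
```

View pics/c7.png

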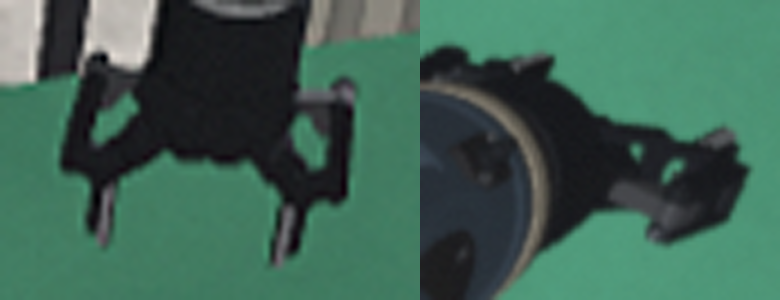

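```bash
python3 -m pendant '{"linear":[[0,0,0.025],[0,0,0.03],[0,0,0.03],[0,0,0.03],[0,0,0.03],[-0.02,0,0],[-0.03,0.01,0],[-0.03,0.01,0],[-0.03,0.01,0],[-0.02,0.01,0]],"turn":[[0,0,0],[0,0,0],[0,0,0],[0,0,0],[0,0,0],[0,0,0],[0,0,0],[0,0,0],[0,0,0],[0,0,0]],"jaw":[0.1,0.1,0.1,0.1,0.1,0,0,0,0,0]}' 40
python3 -m pendant '{"linear":[[-0.02,0.01,0],[-0.02,0.01,-0.02],[0,0.02,-0.03],[0,0,-0.03],[0,0,-0.03],[0,0,-0.01],[0,0,-0.005],[0,0,-0.005],[0,0,0],[0,0,0]],"turn":[[0,0,0],[0,0,0],[0,0,0],[0,0,0],[0,0,0],[0,0,0],[0,0,0],[0,0,0],[0,0,0],[0,0,0]],"jaw":[0,0,0,0,0,0,0,0,0,0]}' 40
```

```text
time: 12.57
tcp_pos: [0.4391, 0.078, 0.152]
orientation: [-2.026, -2.4, 0.001]
ft_force: [-0.2, 0.5, 0.2]
width: -0.0002
finger_force: 0.0
time: 13.4
tcp_pos: [0.4022, 0.118, 0.0228]
orientation: [2.026, 2.4, 0.001]
ft_force: [-0.5, 0.3, -0.0]
width: -0.0
finger_force: 0.0
```

```bash
python3 - <<'E'
from lib import *
g=grab_frame("scene");f=grab_frame("top")
o=manip.get_obs(); print(o["tcp_pos"],o["ft_force"]); t=o["tcp_pos"]
c,r=px(g,t)[0]; print(c,r, px(f,t))
a,b=int(c)-35,int(r)-45
cv2.imwrite("pics/c8.png",cv2.resize(g["image"][b:b+70,a:a+70,::-1],(560,560),interpolation=2)); print(a,b)
E
```

```text
[0.40232742 0.11806078 0.0229004 ] [ 0.32426933 -1.12116095 -0.49619521]
319.10997042065185 206.9501558143022 [[307.59427677 302.31677751]]
284 161
```

View pics/c8.png

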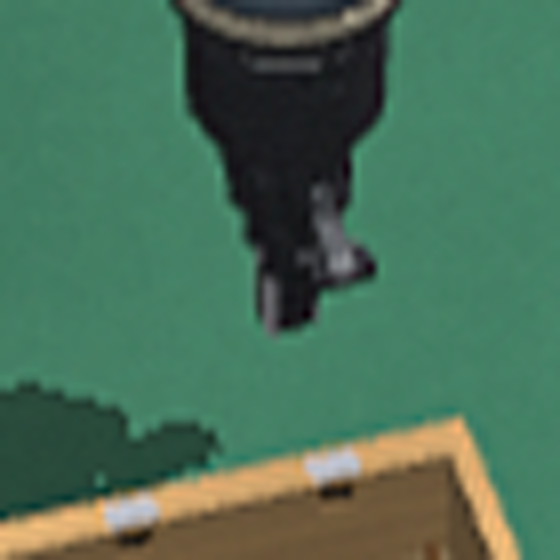

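```bash
python3 -m pendant '{"linear":[[0,0,-0.005],[0,0,-0.005],[0,0,-0.005],[0,0,-0.003],[0,0,-0.002],[0,0,0],[0,0,0],[0,0,0],[0,0,0],[0,0,0]],"turn":[[0,0,0],[0,0,0],[0,0,0],[0,0,0],[0,0,0],[0,0,0],[0,0,0],[0,0,0],[0,0,0],[0,0,0]],"jaw":[0,0,0,0,0,0,0,0,0,0]}'
python3 -m pendant '{"linear":[[0,0,-0.003],[0,0,-0.003],[0,0,-0.002],[0,0,-0.002],[0,0,0],[0,0,0],[0,0,0],[0,0,0],[0,0,0],[0,0,0]],"turn":[[0,0,0],[0,0,0],[0,0,0],[0,0,0],[0,0,0],[0,0,0],[0,0,0],[0,0,0],[0,0,0],[0,0,0]],"jaw":[0,0,0,0,0,0,0,0,0,0]}'
```

```text
time: 14.33
tcp_pos: [0.4017, 0.118, 0.0022]
orientation: [2.026, 2.401, 0.0]
ft_force: [-0.1, 0.3, -0.1]
width: -0.0004
finger_force: 0.0
time: 15.17
tcp_pos: [0.4016, 0.1179, -0.0079]
orientation: [2.026, 2.401, 0.0]
ft_force: [-0.2, 0.2, 0.2]
width: -0.0
finger_force: 0.0
```

```bash
python3 -m pendant '{"linear":[[0,0,-0.002],[0,0,-0.002],[0,0,-0.002],[0,0,-0.002],[0,0,0],[0,0,0],[0,0,0],[0,0,0],[0,0,0],[0,0,0]],"turn":[[0,0,0],[0,0,0],[0,0,0],[0,0,0],[0,0,0],[0,0,0],[0,0,0],[0,0,0],[0,0,0],[0,0,0]],"jaw":[0,0,0,0,0,0,0,0,0,0]}'
python3 -m pendant '{"linear":[[0,0,-0.001],[0,0,0],[0,0,-0.001],[0,0,0],[0,0,-0.001],[0,0,0],[0,0,-0.001],[0,0,0],[0,0,0],[0,0,0]],"turn":[[0,0,0],[0,0,0],[0,0,0],[0,0,0],[0,0,0],[0,0,0],[0,0,0],[0,0,0],[0,0,0],[0,0,0]],"jaw":[0,0,0,0,0,0,0,0,0,0]}'
```

```text
time: 16.0
tcp_pos: [0.4016, 0.1179, -0.0159]
orientation: [2.026, 2.401, 0.0]
ft_force: [-0.5, 0.0, -0.5]
width: -0.0001
finger_force: 0.0
time: 16.83
tcp_pos: [0.4016, 0.1179, -0.02]
orientation: [-2.026, -2.401, 0.0]
ft_force: [-0.1, 0.4, -0.1]
width: 0.0001
finger_force: 0.0
```

```bash
for i in 1; do python3 -m pendant '{"linear":[[0,0,-0.001],[0,0,0],[0,0,-0.001],[0,0,0],[0,0,-0.001],[0,0,0],[0,0,-0.001],[0,0,0],[0,0,0],[0,0,0]],"turn":[[0,0,0],[0,0,0],[0,0,0],[0,0,0],[0,0,0],[0,0,0],[0,0,0],[0,0,0],[0,0,0],[0,0,0]],"jaw":[0,0,0,0,0,0,0,0,0,0]}'; done
python3 - <<'E'
from lib import *
g=grab_frame("scene");o=manip.get_obs();t=o["tcp_pos"];c,r=px(g,t)[0]
h=cv2.cvtColor(g["image"],cv2.COLOR_RGB2HSV)[180:225,305:340];m=(h[...,2]<90)&((h[...,1]<100)|(h[...,0]>90))
ys,xs=np.nonzero(m);print(c,r,t,"lowest",[(int(x+305),int(y+180)) for x,y in zip(xs,ys) if y>=ys.max()-1])
cv2.imwrite("pics/c9.png",cv2.resize(g["image"][165:235,285:355,::-1],(560,560),interpolation=2))
E
```

```text
time: 17.67
tcp_pos: [0.4016, 0.1179, -0.024]
orientation: [-2.026, -2.401, 0.0]
ft_force: [0.3, 0.6, 0.1]
width: -0.0001
finger_force: 0.0
319.04807348321464 215.8520714350125 [ 0.40159612  0.11792596 -0.02390195] lowest [(326, 222), (327, 222)]
```

View pics/c9.png

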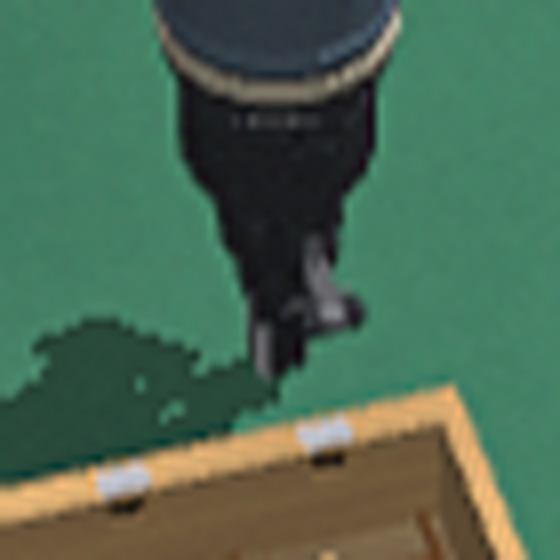

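```bash
python3 -m pendant '{"linear":[[0,0,-0.0005],[0,0,0],[0,0,-0.0005],[0,0,0],[0,0,-0.0005],[0,0,0],[0,0,-0.0005],[0,0,0],[0,0,0],[0,0,0]],"turn":[[0,0,0],[0,0,0],[0,0,0],[0,0,0],[0,0,0],[0,0,0],[0,0,0],[0,0,0],[0,0,0],[0,0,0]],"jaw":[0,0,0,0,0,0,0,0,0,0]}'
python3 -m pendant '{"linear":[[0,0,-0.0005],[0,0,0],[0,0,-0.0005],[0,0,0],[0,0,-0.0005],[0,0,0],[0,0,-0.0005],[0,0,0],[0,0,0],[0,0,0]],"turn":[[0,0,0],[0,0,0],[0,0,0],[0,0,0],[0,0,0],[0,0,0],[0,0,0],[0,0,0],[0,0,0],[0,0,0]],"jaw":[0,0,0,0,0,0,0,0,0,0]}'; python3 -c "
from lib import *
g=grab_frame('scene');print(w(g,[(320,211.4)],0))"
```

```text
time: 18.55
tcp_pos: [0.4016, 0.1179, -0.0259]
orientation: [-2.026, -2.401, -0.0]
ft_force: [-0.3, -0.5, -0.1]
width: -0.0001
finger_force: 0.0
time: 19.38
tcp_pos: [0.4016, 0.1179, -0.0279]
orientation: [-2.026, -2.401, 0.0]
ft_force: [-0.1, -0.2, 0.9]
width: 0.0001
finger_force: 0.0
[[0.40276087 0.12091222 0.        ]]
```

```bash
python3 -m pendant '{"linear":[[0,0,-0.0005],[0,0,0],[0,0,-0.0005],[0,0,0],[0,0,-0.0005],[0,0,0],[0,0,-0.0005],[0,0,0],[0,0,0],[0,0,0]],"turn":[[0,0,0],[0,0,0],[0,0,0],[0,0,0],[0,0,0],[0,0,0],[0,0,0],[0,0,0],[0,0,0],[0,0,0]],"jaw":[0,0,0,0,0,0,0,0,0,0]}'
python3 -m pendant '{"linear":[[0,0,-0.0005],[0,0,0],[0,0,-0.0005],[0,0,0],[0,0,-0.0005],[0,0,0],[0,0,-0.0005],[0,0,0],[0,0,0],[0,0,0]],"turn":[[0,0,0],[0,0,0],[0,0,0],[0,0,0],[0,0,0],[0,0,0],[0,0,0],[0,0,0],[0,0,0],[0,0,0]],"jaw":[0,0,0,0,0,0,0,0,0,0]}'
```

```text
time: 20.27
tcp_pos: [0.4016, 0.1179, -0.0299]
orientation: [2.026, 2.401, 0.0]
ft_force: [0.1, -0.0, -0.7]
width: -0.0
finger_force: 0.0
time: 21.1
tcp_pos: [0.4017, 0.118, -0.0311]
orientation: [2.026, 2.401, 0.001]
ft_force: [-8.3, -2.0, 28.8]
width: 0.0001
finger_force: 14.4
```

```bash
python3 -m pendant '{"linear":[[0,0,0.03],[0,0,0.03],[0,0,0.03],[0,0,0.03],[0.02,-0.01,0.01],[0.025,-0.015,0],[0.03,-0.015,0],[0.03,-0.015,0],[0.03,-0.015,0],[0.025,-0.01,0]],"turn":[[0,0,0],[0,0,0],[0,0,0],[0,0,0],[0,0,0],[0,0,0],[0,0,0],[0,0,0],[0,0,0],[0,0,0]],"jaw":[0.5,0.5,0.5,0.5,0.5,0.5,0.5,0.5,0.5,0.5]}' 40
python3 -m pendant '{"linear":[[0.01,0,-0.015],[0,0,-0.025],[0,0,-0.025],[0,0,-0.025],[0,0,-0.02],[0,0,-0.01],[0,0,0],[0,0,0],[0,0,0],[0,0,0]],"turn":[[0,0,0],[0,0,0],[0,0,0],[0,0,0],[0,0,0],[0,0,0],[0,0,0],[0,0,0],[0,0,0],[0,0,0]],"jaw":[0.5,0.5,0.5,0.5,0.5,0.5,0.5,0.5,0.5,0.5]}' 40
```

```text
time: 21.93
tcp_pos: [0.5633, 0.0364, 0.0978]
orientation: [2.027, 2.4, -0.0]
ft_force: [0.5, 0.7, 0.7]
width: 0.043
finger_force: 0.0
time: 22.77
tcp_pos: [0.5718, 0.0379, -0.0216]
orientation: [2.026, 2.401, 0.0]
ft_force: [0.5, -0.9, 0.1]
width: 0.0427
finger_force: 0.0
```

```bash
python3 -m pendant '{"linear":[[0,0,0.006],[0,0,0],[0,0,0],[0,0,0],[0,0,0],[0,0,0],[0,0,0],[0,0,0],[0,0,0],[0,0,0]],"turn":[[0,0,0],[0,0,0],[0,0,0],[0,0,0],[0,0,0],[0,0,0],[0,0,0],[0,0,0],[0,0,0],[0,0,0]],"jaw":[0.5,0,0,0,0,0,0,0,0,0]}' 40
```

```text
time: 23.6
tcp_pos: [0.5721, 0.038, -0.0151]
orientation: [2.025, 2.4, 0.001]
ft_force: [-2.0, -0.1, 10.7]
width: 0.0211
finger_force: 39.5
```

```bash
python3 -m pendant '{"linear":[[0,0,0.02],[0,0,0.03],[0,0,0.03],[0,0,0.03],[0.004,0.02,0],[0.007,0.025,0],[0.007,0.025,0],[0.007,0.025,0],[0.007,0.025,0],[0.007,0.025,0]],"turn":[[0,0,0],[0,0,0],[0,0,0],[0,0,0],[0,0,0],[0,0,0],[0,0,0],[0,0,0],[0,0,0],[0,0,0]],"jaw":[0,0,0,0,0,0,0,0,0,0]}' 40
python3 -m pendant '{"linear":[[0.007,0.025,0],[0.007,0.025,0],[0.007,0.025,0],[0.006,0.025,0],[0.006,0.003,0],[0,0,-0.025],[0,0,-0.025],[0,0,-0.01],[0,0,0],[0,0,0]],"turn":[[0,0,0],[0,0,0],[0,0,0],[0,0,0],[0,0,0],[0,0,0],[0,0,0],[0,0,0],[0,0,0],[0,0,0]],"jaw":[0,0,0,0,0,0,0,0,0,0]}' 40
```

```text
time: 24.43
tcp_pos: [0.6107, 0.1842, 0.0941]
orientation: [2.026, 2.401, 0.0]
ft_force: [1.1, -0.5, -0.5]
width: 0.0208
finger_force: 39.7
time: 25.27
tcp_pos: [0.6434, 0.2857, 0.0344]
orientation: [-2.026, -2.401, 0.001]
ft_force: [0.9, -0.0, -0.3]
width: 0.021
finger_force: 39.7
```

```bash
python3 -m pendant '{"linear":[[0,0,0],[0,0,0],[0,0,0],[0,0,0],[0,0,0.02],[0,0,0.03],[0,0,0.02],[-0.006,-0.025,0],[-0.006,-0.027,0],[-0.006,-0.027,0]],"turn":[[0,0,0],[0,0,0],[0,0,0],[0,0,0],[0,0,0],[0,0,0],[0,0,0],[0,0,0],[0,0,0],[0,0,0]],"jaw":[0.5,0.5,0.5,0.5,0.5,0.5,0.5,0.5,0.5,0.5]}' 40
python3 -m pendant '{"linear":[[-0.006,-0.027,0],[-0.006,-0.027,0],[-0.006,-0.027,0],[-0.006,-0.027,0],[-0.006,-0.027,0],[-0.006,-0.027,0],[-0.006,-0.027,0],[-0.006,-0.027,0],[-0.006,-0.027,0],[0,0,0]],"turn":[[0,0,-0.05],[0,0,-0.05],[0,0,-0.05],[0,0,-0.05],[0,0,-0.06],[0,0,0],[0,0,0],[0,0,0],[0,0,0],[0,0,0]],"jaw":[0.5,0.5,0.5,0.5,0.5,0.5,0.5,0.5,0.5,0.5]}' 40
```

```text
time: 26.1
tcp_pos: [0.6256, 0.2065, 0.1047]
orientation: [2.024, 2.401, 0.002]
ft_force: [0.5, -0.7, -0.7]
width: 0.0426
finger_force: 0.0
time: 26.93
tcp_pos: [0.5708, -0.0401, 0.1047]
orientation: [2.323, 2.113, -0.001]
ft_force: [-0.1, -0.7, 0.1]
width: 0.0426
finger_force: 0.0
```

Descend to read −0.014, grip, lift, carry to the bin.

```bash
python3 -m pendant '{"linear":[[0,0.003,-0.025],[0,0,-0.025],[0,0,-0.025],[0,0,-0.025],[0,0,-0.012],[0,0,-0.006],[0,0,0],[0,0,0],[0,0,0],[0,0,0]],"turn":[[0,0,0],[0,0,0],[0,0,0],[0,0,0],[0,0,0],[0,0,0],[0,0,0],[0,0,0],[0,0,0],[0,0,0]],"jaw":[0.5,0.5,0.5,0.5,0.5,0.5,0.5,0.5,0.5,0.5]}' 40
python3 -m pendant '{"linear":[[0,0,0],[0,0,0],[0,0,0],[0,0,0],[0,0,0],[0,0,0],[0,0,0],[0,0,0],[0,0,0.02],[0,0,0.03]],"turn":[[0,0,0],[0,0,0],[0,0,0],[0,0,0],[0,0,0],[0,0,0],[0,0,0],[0,0,0],[0,0,0],[0,0,0]],"jaw":[0,0,0,0,0,0,0,0,0,0]}' 40
python3 -m pendant '{"linear":[[0,0,0.03],[0,0,0.03],[0.006,0.02,0],[0.006,0.027,0],[0.006,0.027,0],[0.006,0.027,0],[0.006,0.027,0],[0.006,0.027,0],[0.006,0.027,0],[0.006,0.027,0]],"turn":[[0,0,0],[0,0,0],[0,0,0],[0,0,0],[0,0,0],[0,0,0],[0,0,0],[0,0,0],[0,0,0],[0,0,0]],"jaw":[0,0,0,0,0,0,0,0,0,0]}' 40
```

```text
time: 27.77
tcp_pos: [0.5725, -0.0331, -0.0127]
orientation: [2.319, 2.117, 0.002]
ft_force: [0.7, -0.2, 0.1]
width: 0.0427
finger_force: 0.0
time: 28.6
tcp_pos: [0.5695, -0.033, 0.0346]
orientation: [-2.318, -2.116, 0.005]
ft_force: [0.3, -0.2, -0.0]
width: 0.0212
finger_force: 39.3
time: 29.43
tcp_pos: [0.6197, 0.1773, 0.0963]
orientation: [2.32, 2.118, 0.0]
ft_force: [0.4, -0.2, -0.6]
width: 0.0206
finger_force: 39.3
```

```bash
python3 -m pendant '{"linear":[[0.005,0.027,0],[0.005,0.027,0],[0.005,0.027,0],[0.005,0.025,0],[0,0,0],[0,0,-0.025],[0,0,-0.025],[0,0,-0.01],[0,0,0],[0,0,0]],"turn":[[0,0,0],[0,0,0],[0,0,0],[0,0,0],[0,0,0],[0,0,0],[0,0,0],[0,0,0],[0,0,0],[0,0,0]],"jaw":[0,0,0,0,0,0,0,0,0,0]}' 40
python3 -m pendant '{"linear":[[0,0,0],[0,0,0],[0,0,0],[0,0,0],[0,0,0.02],[0,0,0.03],[0,0,0.03],[-0.01,-0.02,0],[-0.015,-0.02,0],[-0.015,-0.025,0]],"turn":[[0,0,0],[0,0,0],[0,0,0],[0,0,0],[0,0,0],[0,0,0],[0,0,0],[0,0,0],[0,0,0],[0,0,0]],"jaw":[0.85,0.85,0.85,0.85,0.85,0.85,0.85,0.85,0.85,0.85]}' 40
python3 -m pendant '{"linear":[[-0.014,-0.025,0],[-0.014,-0.025,0],[-0.014,-0.025,0],[-0.014,-0.025,0],[-0.014,-0.025,0],[-0.014,-0.025,0],[-0.014,-0.025,0],[-0.014,-0.025,0],[-0.014,-0.025,0],[-0.014,-0.025,0]],"turn":[[0,0,0.07],[0,0,0.07],[0,0,0.07],[0,0,0.07],[0,0,0.07],[0,0,0.07],[0,0,0.07],[0,0,0.07],[0,0,0.07],[0,0,0.06]],"jaw":[0.95,0.95,0.95,0.95,0.95,0.95,0.95,0.95,0.95,0.95]}' 40
python3 - <<'E'
from lib import *
f=grab_frame("top");g=grab_frame("scene")
print("crate/bin brown scene",[o[:3] for o in blobs(g,(5,150,60),(14,255,190),.034,20,(220,200,430,290))])
print("white",[o[1:] for o in blobs(f,(0,0,190),(180,60,255),.03,200,(430,230,550,320))])
print("bars",[o[1:] for o in blobs(f,(105,150,60),(125,255,255),.016,100,(150,190,280,350))])
E
```

```text
time: 30.27
tcp_pos: [0.6395, 0.2816, 0.0365]
orientation: [-2.32, -2.118, 0.001]
ft_force: [-0.8, 0.4, 1.0]
width: 0.0211
finger_force: 39.3
time: 31.1
tcp_pos: [0.5996, 0.2171, 0.1167]
orientation: [2.319, 2.119, 0.003]
ft_force: [1.1, -0.1, 0.6]
width: 0.0729
finger_force: 0.0
time: 31.93
tcp_pos: [0.4589, -0.0341, 0.1166]
orientation: [1.461, 2.78, 0.001]
ft_force: [0.8, -0.9, 0.5]
width: 0.0812
finger_force: 0.0
crate/bin brown scene [(278.5, array([388.7, 256.5]), array([641.6, 280.4])), (91.0, array([303.2, 245.6]), array([564.7,  40.4]))]
white [(array([463.7, 286.9]), array([ 434.6, -280. ]), 2.166, array([52.4, 57.1]))]
bars [(array([223.8, 288.8]), array([441. , 339.9]), 0.09, array([29.2, 92.3])), (array([193.1, 280.8]), array([463.2, 421.4]), 0.241, array([29.2, 92.9])), (array([252.5, 277.2]), array([469.8, 265.9]), 3.056, array([29. , 92.1]))]
```

```bash
python3 -m pendant '{"linear":[[-0.002,-0.025,0],[-0.002,-0.025,0],[-0.002,-0.025,0],[-0.002,-0.025,0],[-0.002,-0.025,0],[-0.003,-0.025,0],[-0.003,-0.025,0],[-0.003,-0.025,0],[-0.003,-0.025,0],[-0.002,-0.023,0]],"turn":[[0,0,0],[0,0,0],[0,0,0],[0,0,0],[0,0,0],[0,0,0],[0,0,0],[0,0,0],[0,0,0],[0,0,0]],"jaw":[1,1,1,1,1,1,1,1,1,1]}' 40
python3 -m pendant '{"linear":[[0,0,-0.02],[0,0,-0.02],[0,0,-0.02],[0,0,0],[0,0,0],[0,0,0],[0,0,0],[0,0,0],[0,0,0],[0,0,0]],"turn":[[0,0,0],[0,0,0],[0,0,0],[0,0,0],[0,0,0],[0,0,0],[0,0,0],[0,0,0],[0,0,0],[0,0,0]],"jaw":[1,1,1,1,1,1,1,1,1,1]}' 40
```

```text
time: 32.87
tcp_pos: [0.4357, -0.2824, 0.1165]
orientation: [1.468, 2.777, -0.0]
ft_force: [0.6, -0.1, -0.1]
width: 0.0856
finger_force: 0.0
time: 33.7
tcp_pos: [0.4359, -0.2812, 0.0566]
orientation: [1.467, 2.777, -0.0]
ft_force: [0.6, -0.7, 0.1]
width: 0.0853
finger_force: 0.0
```

```bash
python3 -m pendant '{"linear":[[0,0,-0.02],[0,0,-0.02],[0,0,-0.02],[0,0,-0.01],[0,0,-0.008],[0,0,0],[0,0,0],[0,0,0],[0,0,0],[0,0,0]],"turn":[[0,0,0],[0,0,0],[0,0,0],[0,0,0],[0,0,0],[0,0,0],[0,0,0],[0,0,0],[0,0,0],[0,0,0]],"jaw":[1,1,1,1,1,1,1,1,1,1]}' 50
python3 -m pendant '{"linear":[[0,0,0],[0,0,0],[0,0,0],[0,0,0],[0,0,0],[0,0,0],[0,0,0],[0,0,0],[0,0,0],[0,0,0]],"turn":[[0,0,0],[0,0,0],[0,0,0],[0,0,0],[0,0,0],[0,0,0],[0,0,0],[0,0,0],[0,0,0],[0,0,0]],"jaw":[0.4,0.4,0.4,0.4,0.4,0.4,0.4,0.4,0.4,0.4]}' 50
```

```text
time: 34.53
tcp_pos: [0.4361, -0.2814, -0.0212]
orientation: [1.467, 2.777, -0.0]
ft_force: [-0.1, -0.1, -0.6]
width: 0.085
finger_force: 0.0
time: 35.37
tcp_pos: [0.4357, -0.2811, -0.0215]
orientation: [1.467, 2.778, -0.0]
ft_force: [-2.4, 2.1, 7.8]
width: 0.0511
finger_force: 52.6
```

```bash
python3 -m pendant '{"linear":[[0,0,0.015],[0,0,0.025],[0,0,0.025],[0,0,0.025],[0,0,0.025],[0,0,0.025],[0,0.01,0],[0,0.025,0],[0.01,0.025,0],[0.015,0.025,0]],"turn":[[0,0,0],[0,0,0],[0,0,0],[0,0,0],[0,0,0],[0,0,0],[0,0,-0.05],[0,0,-0.05],[0,0,-0.06],[0,0,-0.06]],"jaw":[0.4,0.4,0.4,0.4,0.4,0.4,0.4,0.4,0.4,0.4]}' 50
python3 -m pendant '{"linear":[[0.018,0.025,0],[0.02,0.025,0],[0.02,0.025,0],[0.02,0.025,0],[0.018,0.025,0],[0.015,0.02,0],[0.005,0.012,0],[0,0,0],[0,0,0],[0,0,0]],"turn":[[0,0,-0.06],[0,0,-0.06],[0,0,-0.06],[0,0,-0.06],[0,0,-0.062],[0,0,0],[0,0,0],[0,0,0],[0,0,0],[0,0,0]],"jaw":[0.4,0.4,0.4,0.4,0.4,0.4,0.4,0.4,0.4,0.4]}' 50
```

```text
time: 36.2
tcp_pos: [0.4599, -0.1953, 0.1183]
orientation: [-1.769, -2.596, 0.0]
ft_force: [1.1, -0.8, -1.0]
width: 0.0508
finger_force: 52.6
time: 37.03
tcp_pos: [0.5759, -0.0399, 0.118]
orientation: [-2.134, -2.305, 0.001]
ft_force: [-0.1, -0.0, -0.7]
width: 0.051
finger_force: 52.7
```

```bash
python3 -m pendant '{"linear":[[0.001,0.003,-0.02],[0,0,-0.025],[0,0,-0.025],[0,0,-0.02],[0,0,-0.015],[0,0,-0.01],[0,0,-0.006],[0,0,-0.004],[0,0,0],[0,0,0]],"turn":[[0,0,0],[0,0,0],[0,0,0],[0,0,0],[0,0,0],[0,0,0],[0,0,0],[0,0,0],[0,0,0],[0,0,0]],"jaw":[0.4,0.4,0.4,0.4,0.4,0.4,0.4,0.4,0.4,0.4]}' 50
```

```text
time: 37.87
tcp_pos: [0.578, -0.0363, -0.0062]
orientation: [2.134, 2.305, 0.001]
ft_force: [0.3, -0.2, -1.2]
width: 0.0507
finger_force: 52.7
```

Down 3 mm more, release, lift, and head for cast B.

```bash
python3 -m pendant '{"linear":[[0,0,-0.002],[0,0,-0.001],[0,0,0],[0,0,0],[0,0,0],[0,0,0],[0,0,0],[0,0,0],[0,0,0.01],[0,0,0.02]],"turn":[[0,0,0],[0,0,0],[0,0,0],[0,0,0],[0,0,0],[0,0,0],[0,0,0],[0,0,0],[0,0,0],[0,0,0]],"jaw":[0.4,0.4,0.4,0.95,0.95,0.95,0.95,0.95,0.95,0.95]}' 50
python3 -m pendant '{"linear":[[0,0,0.025],[0,0,0.025],[0,0,0.025],[0,0,0.02],[-0.02,0,0],[-0.02,-0.02,0],[-0.015,-0.025,0],[-0.015,-0.025,0],[-0.01,-0.025,0],[-0.01,-0.025,0]],"turn":[[0,0,0],[0,0,0],[0,0,0],[0,0,0],[0,0,-0.05],[0,0,-0.05],[0,0,-0.05],[0,0,-0.05],[0,0,-0.05],[0,0,-0.05]],"jaw":[1,1,1,1,1,1,1,1,1,1]}' 50
python3 -m pendant '{"linear":[[-0.002,-0.025,0],[-0.002,-0.025,0],[-0.002,-0.025,0],[0,-0.025,0],[0,-0.025,0],[0,-0.025,0],[0,-0.025,0],[0,-0.025,0],[0,-0.02,0],[0,-0.01,0]],"turn":[[0,0,-0.05],[0,0,-0.05],[0,0,-0.05],[0,0,-0.05],[0,0,-0.02],[0,0,0],[0,0,0],[0,0,0],[0,0,0],[0,0,0]],"jaw":[1,1,1,1,1,1,1,1,1,1]}' 50
python3 - <<'E'
from lib import *
f=grab_frame("top");g=grab_frame("scene")
print("white",[o[1:] for o in blobs(f,(0,0,190),(180,60,255),.03,100,(300,200,550,320))])
print("scene white",[o[1:] for o in blobs(g,(0,0,170),(180,60,255),.034,60,(130,190,360,290))])
E
```

```text
time: 38.7
tcp_pos: [0.5759, -0.036, 0.019]
orientation: [-2.132, -2.303, 0.004]
ft_force: [-0.6, 0.8, -0.4]
width: 0.0813
finger_force: 0.0
time: 39.53
tcp_pos: [0.4869, -0.157, 0.1161]
orientation: [2.456, 1.957, 0.001]
ft_force: [-0.1, 0.2, -0.2]
width: 0.0852
finger_force: 0.0
time: 40.37
tcp_pos: [0.4813, -0.3883, 0.1156]
orientation: [2.656, 1.677, -0.0]
ft_force: [0.1, 0.5, 0.3]
width: 0.0856
finger_force: 0.0
white [(array([514.9, 267.7]), array([ 479.8, -415.8]), 2.644, array([44. , 55.3])), (array([366.3, 233.2]), array([578.7, -37.3]), 0.078, array([53.9, 55.8]))]
scene white [(array([280.3, 257. ]), array([573.3, -35.7]), 0.09, array([51. , 53.5])), (array([150.4, 254.2]), array([ 486.5, -415.4]), 1.065, array([59.8, 65.1]))]
```

```bash
python3 -m pendant '{"linear":[[-0.003,-0.015,0],[-0.001,-0.017,0],[0,0,-0.02],[0,0,-0.025],[0,0,-0.025],[0,0,-0.025],[0,0,-0.02],[0,0,-0.012],[0,0,-0.009],[0,0,0]],"turn":[[0,0,0],[0,0,0],[0,0,0],[0,0,0],[0,0,0],[0,0,0],[0,0,0],[0,0,0],[0,0,0],[0,0,0]],"jaw":[1,1,1,1,1,1,1,1,1,1]}' 50
python3 -m pendant '{"linear":[[0,0,0],[0,0,0],[0,0,0],[0,0,0],[0,0,0],[0,0,0],[0,0,0],[0,0,0],[0,0,0],[0,0,0]],"turn":[[0,0,0],[0,0,0],[0,0,0],[0,0,0],[0,0,0],[0,0,0],[0,0,0],[0,0,0],[0,0,0],[0,0,0]],"jaw":[0.4,0.4,0.4,0.4,0.4,0.4,0.4,0.4,0.4,0.4]}' 50
```

```text
time: 41.3
tcp_pos: [0.477, -0.4168, -0.0223]
orientation: [-2.653, -1.679, 0.001]
ft_force: [-0.4, 0.1, -0.4]
width: 0.0854
finger_force: 0.0
time: 42.13
tcp_pos: [0.4784, -0.4186, -0.0194]
orientation: [2.653, 1.678, 0.001]
ft_force: [-0.3, 0.6, 8.3]
width: 0.051
finger_force: 52.7
```

```bash
python3 -m pendant '{"linear":[[0,0,0.015],[0,0,0.025],[0,0,0.025],[0,0,0.025],[0,0,0.025],[0,0,0.022],[0,0.015,0],[0,0.025,0],[0,0.025,0],[0,0.025,0]],"turn":[[0,0,0],[0,0,0],[0,0,0],[0,0,0],[0,0,0],[0,0,0],[0,0,0.05],[0,0,0.05],[0,0,0.05],[0,0,0.05]],"jaw":[0.4,0.4,0.4,0.4,0.4,0.4,0.4,0.4,0.4,0.4]}' 50
python3 -m pendant '{"linear":[[0,0.025,0],[0,0.025,0],[0,0.025,0],[0,0.025,0],[0,0.025,0],[0,0.025,0],[0,0.025,0],[0,0.025,0],[0.005,0.025,0],[0.01,0.025,0]],"turn":[[0,0,0.05],[0,0,0.05],[0,0,0.05],[0,0,0.05],[0,0,0.05],[0,0,0.05],[0,0,0.025],[0,0,0],[0,0,0],[0,0,0]],"jaw":[0.4,0.4,0.4,0.4,0.4,0.4,0.4,0.4,0.4,0.4]}' 50
python3 -m pendant '{"linear":[[0.01,0.025,0],[0.01,0.025,0],[0.01,0.025,0],[0.01,0.025,0],[0.01,0.025,0],[0.01,0.025,0],[0.008,0.025,0],[0.004,0.015,0],[0,0,0],[0,0,0]],"turn":[[0,0,0],[0,0,0],[0,0,0],[0,0,0],[0,0,0],[0,0,0],[0,0,0],[0,0,0],[0,0,0],[0,0,0]],"jaw":[0.4,0.4,0.4,0.4,0.4,0.4,0.4,0.4,0.4,0.4]}' 50
```

```text
time: 42.97
tcp_pos: [0.4775, -0.3273, 0.1168]
orientation: [2.472, 1.938, 0.001]
ft_force: [0.2, 0.4, -1.3]
width: 0.0507
finger_force: 52.9
time: 43.8
tcp_pos: [0.4922, -0.077, 0.117]
orientation: [2.128, 2.31, 0.001]
ft_force: [0.1, -0.3, -1.1]
width: 0.051
finger_force: 52.9
time: 44.63
tcp_pos: [0.5646, 0.1122, 0.1163]
orientation: [2.127, 2.312, 0.0]
ft_force: [-0.3, -0.8, -1.5]
width: 0.051
finger_force: 52.9
```

Release height read ≈ −0.0085.

```bash
python3 -m pendant '{"linear":[[-0.001,0.01,-0.015],[0,0,-0.025],[0,0,-0.025],[0,0,-0.02],[0,0,-0.015],[0,0,-0.01],[0,0,-0.007],[0,0,-0.005],[0,0,-0.001],[0,0,0]],"turn":[[0,0,0],[0,0,0],[0,0,0],[0,0,0],[0,0,0],[0,0,0],[0,0,0],[0,0,0],[0,0,0],[0,0,0]],"jaw":[0.4,0.4,0.4,0.4,0.4,0.4,0.4,0.4,0.4,0.4]}' 50
python3 -m pendant '{"linear":[[0,0,-0.001],[0,0,-0.001],[0,0,0],[0,0,0],[0,0,0],[0,0,0],[0,0,0],[0,0,0],[0,0,0.01],[0,0,0.02]],"turn":[[0,0,0],[0,0,0],[0,0,0],[0,0,0],[0,0,0],[0,0,0],[0,0,0],[0,0,0],[0,0,0],[0,0,0]],"jaw":[0.4,0.4,0.4,0.95,0.95,0.95,0.95,0.95,0.95,0.95]}' 50
```

```text
time: 45.47
tcp_pos: [0.5638, 0.1218, -0.0065]
orientation: [2.129, 2.31, 0.001]
ft_force: [0.0, -0.1, -2.0]
width: 0.0507
finger_force: 52.9
time: 46.3
tcp_pos: [0.562, 0.1216, 0.02]
orientation: [-2.127, -2.309, 0.005]
ft_force: [-0.2, 0.2, 0.3]
width: 0.081
finger_force: 0.0
```

```bash
python3 -m pendant '{"linear":[[0,0,0.025],[0,0,0.025],[0,0,0.025],[0,0,0.015],[-0.015,0.024,0],[-0.015,0.024,0],[-0.015,0.024,0],[-0.015,0.024,0],[-0.015,0.024,0],[-0.015,0.02,0]],"turn":[[0,0,0],[0,0,0],[0,0,0],[0,0,0],[0,0,-0.03],[0,0,-0.03],[0,0,-0.03],[0,0,-0.03],[0,0,-0.03],[0,0,-0.015]],"jaw":[0.95,0.95,0.95,0.95,0.95,0.95,0.95,0.95,0.95,0.95]}' 40
python3 - <<'E'
from lib import *
f=grab_frame("top");g=grab_frame("scene")
print("scene white",[o[1:] for o in blobs(g,(0,0,170),(180,60,255),.034,60,(220,190,360,290))])
print("bars",[o[1:] for o in blobs(f,(105,150,60),(125,255,255),.016,60,(150,190,280,350))],[o[1:] for o in blobs(g,(105,150,60),(125,255,255),.016,60,(350,190,440,240))])
cv2.imwrite("pics/c10.png",np.vstack([cv2.resize(g["image"][180:290,220:440,::-1],(660,330),interpolation=2),cv2.resize(f["image"][190:280,270:450,::-1],(660,260),interpolation=2)]))
E
```

```text
time: 47.13
tcp_pos: [0.4728, 0.2633, 0.1119]
orientation: [2.313, 2.126, 0.001]
ft_force: [-0.3, 0.4, 0.3]
width: 0.0813
finger_force: 0.0
scene white []
bars [(array([254.4, 268.1]), array([488.6, 260.8]), 0.007, array([21.1, 52.9]))] [(array([368.3, 219.9]), array([474. , 266.6]), 3.079, array([ 29.1, 102.2])), (array([414.9, 209. ]), array([466.6, 422.5]), 0.243, array([34.8, 99.3])), (array([388.7, 208.9]), array([444.1, 341.8]), 0.095, array([30.9, 97.1]))]
```

View pics/c10.png

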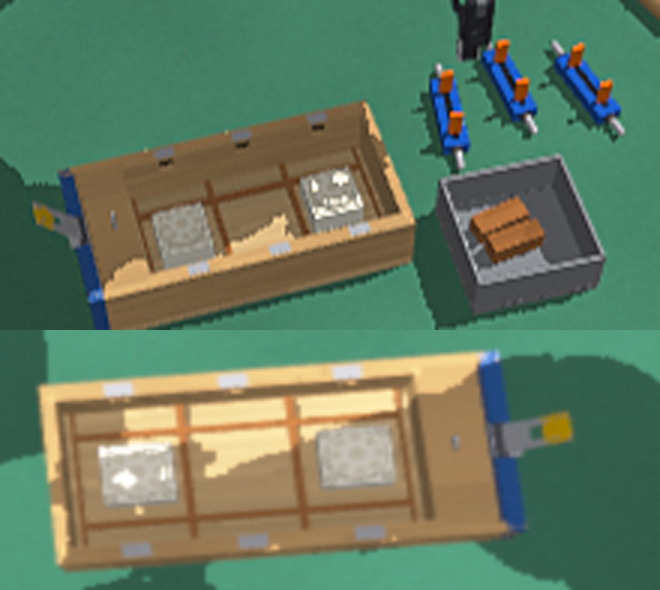

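```bash
python3 -m pendant '{"linear":[[-0.001,0.001,-0.02],[0,0,-0.025],[0,0,-0.025],[0,0,-0.02],[0,0,-0.015],[0,0,-0.01],[0,0,-0.006],[0,0,0],[0,0,0],[0,0,0]],"turn":[[0,0,0],[0,0,0],[0,0,0],[0,0,0],[0,0,0],[0,0,0],[0,0,0],[0,0,0],[0,0,0],[0,0,0]],"jaw":[0.95,0.95,0.95,0.95,0.95,0.95,0.95,0.95,0.95,0.95]}' 40
python3 -m pendant '{"linear":[[0,0,0],[0,0,0],[0,0,0],[0,0,0],[0,0,0],[0,0,0],[0,0,0],[0,0,0],[0,0,0],[0,0,0]],"turn":[[0,0,0],[0,0,0],[0,0,0],[0,0,0],[0,0,0],[0,0,0],[0,0,0],[0,0,0],[0,0,0],[0,0,0]],"jaw":[0.1,0.1,0.1,0.1,0.1,0.1,0.1,0.1,0.1,0.1]}' 40
```

```text
time: 48.07
tcp_pos: [0.4733, 0.2632, -0.0089]
orientation: [2.311, 2.127, 0.002]
ft_force: [-0.0, -0.2, 0.4]
width: 0.0809
finger_force: 0.0
time: 48.9
tcp_pos: [0.473, 0.2634, -0.0082]
orientation: [2.311, 2.128, 0.003]
ft_force: [-8.6, -3.4, 25.1]
width: 0.0359
finger_force: 37.6
```

```bash
python3 -m pendant '{"linear":[[0,0,0.01],[0,0,0.02],[0,0,0.025],[0,0,0.025],[0,0,0.03],[0.01,-0.015,0],[0.015,-0.024,0],[0.015,-0.024,0],[0.015,-0.024,0],[0.015,-0.024,0]],"turn":[[0,0,0],[0,0,0],[0,0,0],[0,0,0],[0,0,0],[0,0,0.033],[0,0,0.033],[0,0,0.033],[0,0,0.033],[0,0,0.033]],"jaw":[0.1,0.1,0.1,0.1,0.1,0.1,0.1,0.1,0.1,0.1]}' 40
python3 -m pendant '{"linear":[[0.013,-0.02,0],[0.008,-0.013,0],[0,0,0],[0,0,0],[0,0,0],[0,0,0],[0,0,0],[0,0,0],[0,0,0],[0,0,0]],"turn":[[0,0,0],[0,0,0],[0,0,0],[0,0,0],[0,0,0],[0,0,0],[0,0,0],[0,0,0],[0,0,0],[0,0,0]],"jaw":[0.1,0.1,0.1,0.1,0.1,0.1,0.1,0.1,0.1,0.1]}' 40
python3 - <<'E'
from lib import *
f=grab_frame("top");g=grab_frame("scene")
o=manip.get_obs();a=o["orientation"];print(o["tcp_pos"],2*np.arctan2(a[1],a[0])-np.pi/2)
print("blue scene",[o[1:] for o in blobs(g,(105,150,40),(125,255,255),.118,20,(280,170,390,260))],"other bars",[o[1:] for o in blobs(f,(105,150,60),(125,255,255),.016,100,(150,190,280,350))])
crop(g,290,190,350,270,7,"pics/c11.png")
E
```

```text
time: 49.73
tcp_pos: [0.5432, 0.1508, 0.1006]
orientation: [2.126, 2.313, 0.001]
ft_force: [-0.2, 0.2, -1.7]
width: 0.0345
finger_force: 42.8
time: 50.57
tcp_pos: [0.5635, 0.1192, 0.1001]
orientation: [2.128, 2.311, 0.0]
ft_force: [-0.2, -0.8, -1.6]
width: 0.0348
finger_force: 42.8
[0.563539   0.11904652 0.10006241] 0.08219049652523758
blue scene [(array([332.8, 231.1]), array([569.1, 125.1]), 0.107, array([29. , 83.7])), (array([386.2, 204.8]), array([517.6, 295.6]), 2.856, array([24.2, 80.8]))] other bars [(array([223.8, 288.9]), array([441. , 339.9]), 0.09, array([29.2, 92.3])), (array([193.1, 280.8]), array([463.2, 421.4]), 0.241, array([29.2, 92.9]))]
```

View pics/c11.png

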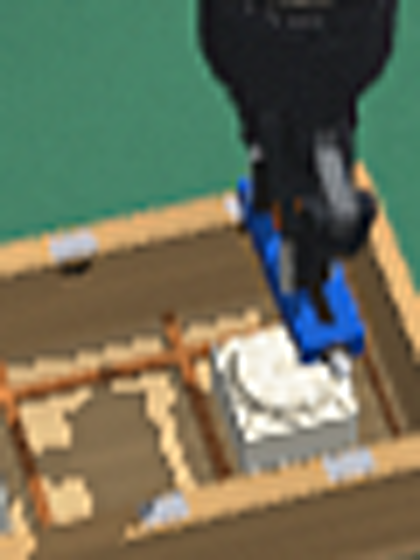

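```bash
python3 -m pendant '{"linear":[[0.0005,0.001,-0.01],[0,0,-0.01],[0,0,-0.01],[0,0,-0.01],[0,0,-0.008],[0,0,-0.005],[0,0,-0.003],[0,0,-0.0015],[0,0,0],[0,0,0]],"turn":[[0,0,0],[0,0,0],[0,0,0],[0,0,0],[0,0,0],[0,0,0],[0,0,0],[0,0,0],[0,0,0],[0,0,0]],"jaw":[0.1,0.1,0.1,0.1,0.1,0.1,0.1,0.1,0.1,0.1]}' 40
```

```text
time: 51.5
tcp_pos: [0.5643, 0.12, 0.0429]
orientation: [2.128, 2.31, 0.001]
ft_force: [-0.4, 0.6, -1.8]
width: 0.0351
finger_force: 42.8
```

```bash
python3 -m pendant '{"linear":[[0,0,0],[0,0,0],[0,0,0],[0,0,0],[0,0,0],[0,0,0],[0,0,0],[0,0,0],[0,0,0],[0,0,0]],"turn":[[0,0,0],[0,0,0],[0,0,0],[0,0,0],[0,0,0],[0,0,0],[0,0,0],[0,0,0],[0,0,0],[0,0,0]],"jaw":[0.55,0.65,0.75,0.8,0.85,0.9,0.9,0.9,0.9,0.9]}' 40
python3 -m pendant '{"linear":[[0,0,0.015],[0,0,0.025],[0,0,0.025],[-0.01,0.02,0],[-0.015,0.025,0],[-0.015,0.025,0],[-0.015,0.025,0],[-0.015,0.025,0],[-0.015,0.025,0],[-0.012,0.025,0]],"turn":[[0,0,0],[0,0,0],[0,0,0],[0,0,0],[0,0,0],[0,0,0],[0,0,0],[0,0,0],[0,0,0],[0,0,0]],"jaw":[0.95,0.95,0.95,0.95,0.95,0.95,0.95,0.95,0.95,0.95]}' 40
python3 - <<'E'
from lib import *
f=grab_frame("top");g=grab_frame("scene")
for n,F in(("top",f),("scene",g)):
  B=(280,190,345,275) if n=="top" else(290,200,350,260)
  print(n,"blue@66",[o[1:] for o in blobs(F,(105,150,40),(125,255,255),.066,15,B)],"orange@80",[o[1:] for o in blobs(F,(3,190,120),(15,255,255),.088,4,B)])
  im=cv2.resize(F["image"][B[1]:B[3],B[0]:B[2],::-1],None,fx=6,fy=6,interpolation=2); cv2.imwrite(f"pics/d_{n}.png",im)
a,b=cv2.imread("pics/d_top.png"),cv2.imread("pics/d_scene.png"); h=max(len(a),len(b))
cv2.imwrite("pics/c12.png",np.hstack([cv2.copyMakeBorder(i,0,h-len(i),0,0,0) for i in(a,b)]))
E
```

```text
time: 52.33
tcp_pos: [0.5641, 0.1199, 0.0426]
orientation: [2.128, 2.311, 0.0]
ft_force: [0.7, -0.1, 0.3]
width: 0.0768
finger_force: 0.0
time: 53.17
tcp_pos: [0.4659, 0.291, 0.1077]
orientation: [-2.128, -2.311, -0.0]
ft_force: [0.7, 0.5, -0.5]
width: 0.081
finger_force: 0.0
top blue@66 [(array([304.2, 237.3]), array([562.8, 123.3]), 0.083, array([26.2, 90.7]))] orange@80 [(array([304.5, 247.4]), array([537.1, 121.2]), 1.554, array([5. , 7.5]))]
scene blue@66 [(array([333.6, 232.7]), array([544.7, 132.5]), 0.092, array([ 9.8, 34. ])), (array([332.1, 240.6]), array([564.6, 124.8]), 0.099, array([28.4, 97.6]))] orange@80 [(array([335.5, 241.1]), array([591.7, 127.8]), 2.917, array([ 8.8, 21.8])), (array([329.5, 226.9]), array([537.8, 121.7]), 2.924, array([ 9. , 22.7]))]
```

```bash
python3 -m pendant '{"linear":[[-0.012,0.023,0],[-0.012,0.024,0],[0,0,-0.02],[0,0,-0.025],[0,0,-0.025],[0,0,-0.02],[0,0,-0.012],[0,0,-0.01],[0,0,0],[0,0,0]],"turn":[[0,0,0.008],[0,0,0],[0,0,0],[0,0,0],[0,0,0],[0,0,0],[0,0,0],[0,0,0],[0,0,0],[0,0,0]],"jaw":[0.95,0.95,0.95,0.95,0.95,0.95,0.95,0.95,0.95,0.95]}' 40
```

```text
time: 54.1
tcp_pos: [0.4432, 0.3366, -0.0043]
orientation: [2.12, 2.319, -0.001]
ft_force: [0.4, 0.1, 0.3]
width: 0.0811
finger_force: 0.0
```

```bash
python3 -m pendant '{"linear":[[-0.002,0.003,-0.002],[0,0,0],[0,0,0],[0,0,0],[0,0,0],[0,0,0],[0,0,0],[0,0,0],[0,0,0],[0,0,0]],"turn":[[0,0,0],[0,0,0],[0,0,0],[0,0,0],[0,0,0],[0,0,0],[0,0,0],[0,0,0],[0,0,0],[0,0,0]],"jaw":[0.95,0.95,0.1,0.1,0.1,0.1,0.1,0.1,0.1,0.1]}' 40
python3 -m pendant '{"linear":[[0,0,0],[0,0,0.01],[0,0,0.02],[0,0,0.025],[0,0,0.025],[0,0,0.027],[0.006,-0.02,0],[0.009,-0.025,0],[0.009,-0.025,0],[0.009,-0.025,0]],"turn":[[0,0,0],[0,0,0],[0,0,0],[0,0,0],[0,0,0],[0,0,0],[0,0,-0.005],[0,0,-0.005],[0,0,0],[0,0,0]],"jaw":[0.1,0.1,0.1,0.1,0.1,0.1,0.1,0.1,0.1,0.1]}' 40
```

```text
time: 54.93
tcp_pos: [0.4415, 0.3404, -0.0049]
orientation: [-2.119, -2.319, -0.003]
ft_force: [-5.8, -3.7, 22.0]
width: 0.0352
finger_force: 38.0
time: 55.77
tcp_pos: [0.4743, 0.244, 0.1011]
orientation: [2.13, 2.309, 0.001]
ft_force: [-0.2, 0.1, -0.2]
width: 0.034
finger_force: 42.7
```

```bash
python3 -m pendant '{"linear":[[0.009,-0.025,0],[0.009,-0.025,0],[0.009,-0.025,0],[0.009,-0.025,0],[0.009,-0.025,0],[0.009,-0.025,0],[0.009,-0.025,0],[0.009,-0.025,0],[0.009,-0.025,0],[0.008,-0.025,0]],"turn":[[0,0,0],[0,0,0],[0,0,0],[0,0,0],[0,0,0],[0,0,0],[0,0,0],[0,0,0],[0,0,0],[0,0,0]],"jaw":[0.1,0.1,0.1,0.1,0.1,0.1,0.1,0.1,0.1,0.1]}' 40
python3 -m pendant '{"linear":[[0.004,-0.012,0],[0.003,-0.008,0],[0,0,0],[0,0,0],[0,0,0],[0,0,0],[0,0,0],[0,0,0],[0,0,0],[0,0,0]],"turn":[[0,0,0],[0,0,0],[0,0,0],[0,0,0],[0,0,0],[0,0,0],[0,0,0],[0,0,0],[0,0,0],[0,0,0]],"jaw":[0.1,0.1,0.1,0.1,0.1,0.1,0.1,0.1,0.1,0.1]}' 40
python3 - <<'E'
from lib import *
f=grab_frame("top");g=grab_frame("scene")
o=manip.get_obs();a=o["orientation"];print(o["tcp_pos"],2*np.arctan2(a[1],a[0])-np.pi/2)
print("blue scene",[o[1:] for o in blobs(g,(105,150,40),(125,255,255),.119,20,(255,190,300,270))], "white",[o[1:] for o in blobs(g,(0,0,150),(180,60,255),.044,40,(255,220,320,290))])
E
```

```text
time: 56.6
tcp_pos: [0.5634, -0.0065, 0.1009]
orientation: [2.131, 2.308, 0.0]
ft_force: [0.5, -0.2, -1.4]
width: 0.0345
finger_force: 42.7
time: 57.43
tcp_pos: [0.5701, -0.0249, 0.1006]
orientation: [2.13, 2.309, 0.0]
ft_force: [-0.7, 0.3, -1.6]
width: 0.0343
finger_force: 42.7
[ 0.57004351 -0.02501923  0.10056958] -6.203127414828338
blue scene [(array([282.9, 240.5]), array([572.6, -21.4]), 0.092, array([27.3, 95.9]))] white [(array([279.3, 256.3]), array([580.6, -35.2]), 0.032, array([53.5, 53.5]))]
```

```bash
python3 -m pendant '{"linear":[[0.0067,-0.0117,0],[0,0,0],[0,0,-0.01],[0,0,-0.01],[0,0,-0.01],[0,0,-0.01],[0,0,-0.008],[0,0,-0.005],[0,0,-0.002],[0,0,0]],"turn":[[0,0,0],[0,0,0],[0,0,0],[0,0,0],[0,0,0],[0,0,0],[0,0,0],[0,0,0],[0,0,0],[0,0,0]],"jaw":[0.1,0.1,0.1,0.1,0.1,0.1,0.1,0.1,0.1,0.1]}' 40
```

```text
time: 58.37
tcp_pos: [0.5765, -0.0367, 0.0451]
orientation: [-2.13, -2.308, 0.001]
ft_force: [0.4, 0.5, -1.6]
width: 0.0343
finger_force: 42.7
```

```bash
python3 -m pendant '{"linear":[[0,0,0],[0,0,0],[0,0,0],[0,0,0],[0,0,0],[0,0,0],[0,0,0],[0,0,0],[0,0,0],[0,0,0]],"turn":[[0,0,0],[0,0,0],[0,0,0],[0,0,0],[0,0,0],[0,0,0],[0,0,0],[0,0,0],[0,0,0],[0,0,0]],"jaw":[0.55,0.65,0.75,0.8,0.85,0.9,0.9,0.9,0.9,0.9]}' 40
python3 -m pendant '{"linear":[[0,0,0.015],[0,0,0.025],[0,0,0.025],[0,0,0.025],[0,0,0.02],[0.001,-0.02,0],[0.002,-0.025,0],[0.002,-0.025,0],[0.002,-0.025,0],[0.002,-0.025,0]],"turn":[[0,0,0],[0,0,0],[0,0,0],[0,0,0],[0,0,0],[0,0,0],[0,0,0],[0,0,0],[0,0,0],[0,0,0]],"jaw":[0.9,0.9,0.9,0.9,0.5,0,0,0,0,0]}' 40
python3 -m pendant '{"linear":[[0.002,-0.025,0],[0.002,-0.025,0],[0.002,-0.016,0],[0,0,0],[0,0,0],[0,0,0],[0,0,0],[0,0,0],[0,0,0],[0,0,0]],"turn":[[0,0,0],[0,0,0],[0,0,0],[0,0,0],[0,0,0],[0,0,0],[0,0,0],[0,0,0],[0,0,0],[0,0,0]],"jaw":[0,0,0,0,0,0,0,0,0,0]}' 40
python3 - <<'E'
from lib import *
f=grab_frame("top");g=grab_frame("scene")
for n,F,B in(("top",f,(285,195,395,275)),("scene",g,(255,200,350,270))):
  print(n,"blue@66"); [print("  ",*o[1:]) for o in blobs(F,(105,150,40),(125,255,255),.066,30,B)]
  print(" orange@85"); [print("  ",*o[1:]) for o in blobs(F,(3,190,120),(15,255,255),.085,3,B)]
print("yellow",blobs(f,(22,150,100),(35,255,255),.11,8,(395,195,450,250)),blobs(g,(22,150,100),(35,255,255),.11,8,(225,230,260,280)))
E
```

```text
time: 59.2
tcp_pos: [0.5768, -0.0368, 0.0455]
orientation: [-2.131, -2.308, 0.0]
ft_force: [0.4, 0.7, -0.3]
width: 0.0767
finger_force: 0.0
time: 60.03
tcp_pos: [0.5857, -0.1579, 0.1556]
orientation: [2.13, 2.309, 0.0]
ft_force: [0.9, 0.0, -0.1]
width: 0.0039
finger_force: 0.0
time: 60.87
tcp_pos: [0.5919, -0.2223, 0.1557]
orientation: [2.13, 2.309, 0.0]
ft_force: [-0.3, 0.2, 0.1]
width: -0.0001
finger_force: 0.0
top blue@66
   [304.2 237.3] [562.9 123.3] 0.079 [26.3 90.5]
   [369.4 229.9] [581.8 -42.2] 0.081 [10.3 49.1]
   [364.9 232.2] [575.5 -34.8] 0.083 [25.9 90.5]
 orange@85
   [365.8 220.1] [602.8 -33.4] 1.88 [ 4.  11.2]
scene blue@66
   [281.  250.8] [576.9 -33.2] 0.074 [27.4 97.6]
   [332.1 240.6] [564.3 124.9] 0.081 [28.6 98.6]
 orange@85
   [282.3 253.3] [601.8 -30.6] 2.982 [ 8.7 24.6]
   [335.5 241.1] [589.6 128.4] 2.917 [ 8.8 21.9]
   [278.2 238.6] [546.3 -35. ] 2.983 [11.8 25.5]
   [329.8 226.6] [533.8 123. ] 2.766 [11.2 27.6]
yellow [(34.5, array([421.8, 224.1]), array([ 586.1, -166.5]), 3.094, array([17., 20.]))] [(18.5, array([234.2, 252.2]), array([ 587.4, -164.6]), 0.539, array([12.5, 30.8]))]
```

```bash
python3 -m pendant '{"linear":[[0,0,-0.02],[0,0,-0.025],[0,0,-0.025],[0,0,-0.02],[0,0,0],[-0.001,0.012,0],[-0.001,0.012,0],[-0.001,0.012,0],[-0.001,0.012,0],[-0.001,0.012,0]],"turn":[[0,0,0],[0,0,0],[0,0,0],[0,0,0],[0,0,0],[0,0,0],[0,0,0],[0,0,0],[0,0,0],[0,0,0]],"jaw":[0,0,0,0,0,0,0,0,0,0]}' 40
python3 -m pendant '{"linear":[[-0.001,0.01,0],[-0.001,0.01,0],[-0.001,0.01,0],[-0.001,0.01,0],[-0.001,0.01,0],[0,0,0],[0,0,0],[0,0,0],[0,0,0],[0,0,0]],"turn":[[0,0,0],[0,0,0],[0,0,0],[0,0,0],[0,0,0],[0,0,0],[0,0,0],[0,0,0],[0,0,0],[0,0,0]],"jaw":[0,0,0,0,0,0,0,0,0,0]}' 40
python3 - <<'E'
from lib import *
f=grab_frame("top");g=grab_frame("scene")
print("yellow",blobs(f,(22,150,100),(35,255,255),.1,4,(380,195,450,250)),blobs(g,(22,150,100),(35,255,255),.1,4,(225,220,280,280)))
E
```

```text
time: 61.8
tcp_pos: [0.5874, -0.1615, 0.0668]
orientation: [2.129, 2.308, 0.001]
ft_force: [-0.7, -2.2, 1.6]
width: 0.0001
finger_force: 0.8
time: 62.63
tcp_pos: [0.5818, -0.1132, 0.0655]
orientation: [-2.131, -2.308, 0.0]
ft_force: [0.3, -0.3, 0.1]
width: 0.0001
finger_force: 0.0
yellow [(14.5, array([389.2, 227.3]), array([580.4, -88.4]), 2.967, array([ 6.9, 22.3]))] [(23.5, array([260.1, 248. ]), array([580.8, -91.9]), 0.122, array([18.9, 24.4]))]
```

```bash
python3 -m pendant '{"linear":[[0,-0.005,0],[0,0,0.02],[0,0,0.02],[-0.0005,0.018,0],[-0.001,0.0194,0],[0,0,0],[0,0,-0.01],[0,0,-0.01],[0,0,-0.01],[0,0,-0.01]],"turn":[[0,0,0],[0,0,0],[0,0,0],[0,0,0],[0,0,0],[0,0,0],[0,0,0],[0,0,0],[0,0,0],[0,0,0]],"jaw":[0,0,0,0,0,0,0,0,0,0]}' 40
python3 -m pendant '{"linear":[[0,0,-0.004],[0,0,-0.004],[0,0,-0.004],[0,0,-0.003],[0,0,-0.002],[0,0,-0.001],[0,0,0],[0,0,0],[0,0,0],[0,0,0]],"turn":[[0,0,0],[0,0,0],[0,0,0],[0,0,0],[0,0,0],[0,0,0],[0,0,0],[0,0,0],[0,0,0],[0,0,0]],"jaw":[0,0,0,0,0,0,0,0,0,0]}' 40
```

```text
time: 63.57
tcp_pos: [0.5798, -0.0809, 0.0639]
orientation: [-2.131, -2.307, 0.001]
ft_force: [-0.0, 1.2, 0.8]
width: -0.0003
finger_force: 0.6
time: 64.4
tcp_pos: [0.5804, -0.0804, 0.0478]
orientation: [2.131, 2.308, 0.0]
ft_force: [0.5, -0.1, -0.7]
width: 0.0002
finger_force: 0.0
```

```bash
python3 -m pendant '{"linear":[[0,0,-0.001],[0,0,0],[0,0,-0.001],[0,0,0],[0,0,-0.0005],[0,0,0],[0,0,-0.0005],[0,0,0],[0,0,0],[0,0,0]],"turn":[[0,0,0],[0,0,0],[0,0,0],[0,0,0],[0,0,0],[0,0,0],[0,0,0],[0,0,0],[0,0,0],[0,0,0]],"jaw":[0,0,0,0,0,0,0,0,0,0]}' 40
python3 -m pendant '{"linear":[[0,0,-0.0005],[0,0,0],[0,0,-0.0005],[0,0,0],[0,0,-0.0003],[0,0,0],[0,0,0],[0,0,0],[0,0,0],[0,0,0]],"turn":[[0,0,0],[0,0,0],[0,0,0],[0,0,0],[0,0,0],[0,0,0],[0,0,0],[0,0,0],[0,0,0],[0,0,0]],"jaw":[0,0,0,0,0,0,0,0,0,0]}' 40
```

```text
time: 65.23
tcp_pos: [0.5803, -0.0804, 0.0446]
orientation: [2.131, 2.308, -0.0]
ft_force: [0.1, -0.1, 0.3]
width: -0.0003
finger_force: 0.0
time: 66.07
tcp_pos: [0.5804, -0.0804, 0.0434]
orientation: [2.131, 2.308, 0.0]
ft_force: [-1.2, 0.3, 5.4]
width: -0.0002
finger_force: 2.6
```

```bash
python3 -m pendant '{"linear":[[0,0,-0.0005],[0,0,0],[0,0,-0.0005],[0,0,0],[0,0,0],[0,0,0],[0,0,0],[0,0,0],[0,0,0],[0,0,0]],"turn":[[0,0,0],[0,0,0],[0,0,0],[0,0,0],[0,0,0],[0,0,0],[0,0,0],[0,0,0],[0,0,0],[0,0,0]],"jaw":[0,0,0,0,0,0,0,0,0,0]}' 40
python3 -m pendant '{"linear":[[0,0,0.02],[0,0,0.025],[0,0,0.025],[0,0,0.025],[-0.02,0,0.01],[-0.025,0,0],[-0.025,0,0],[-0.025,0,0],[-0.025,0,0],[-0.025,0,0]],"turn":[[0,0,0],[0,0,0],[0,0,0],[0,0,0],[0,0,0],[0,0,0],[0,0,0],[0,0,0],[0,0,0],[0,0,0]],"jaw":[0,0,0,0,0,0,0,0,0,0]}' 40
python3 -m pendant '{"linear":[[-0.015,-0.02,0],[-0.01,-0.025,0],[0,-0.025,0],[0,-0.025,0],[0,-0.025,0],[0,-0.025,0],[0,-0.025,0],[0,-0.025,0],[0,0,0],[0,0,0]],"turn":[[0,0,0],[0,0,0],[0,0,0],[0,0,0],[0,0,0],[0,0,0],[0,0,0],[0,0,0],[0,0,0],[0,0,0]],"jaw":[0,0,0,0,0,0,0,0,0,0]}' 40
python3 - <<'E'
from lib import *
f=grab_frame("top");g=grab_frame("scene")
print("yellow",blobs(f,(22,150,100),(35,255,255),.075,4,(370,195,450,250)),blobs(g,(22,150,100),(35,255,255),.075,4,(225,220,300,280)))
cv2.imwrite("pics/c13.png",np.vstack([cv2.resize(g["image"][200:300,220:440,::-1],(660,300),interpolation=2),cv2.resize(f["image"][190:280,270:450,::-1],(600,300),interpolation=2)]) if 0 else np.vstack([cv2.resize(g["image"][200:300,220:440,::-1],(660,300),interpolation=2),cv2.resize(f["image"][190:280,270:450,::-1],(660,300),interpolation=2)]))
E
```

```text
time: 66.9
tcp_pos: [0.5805, -0.0804, 0.043]
orientation: [2.13, 2.308, 0.001]
ft_force: [-3.7, 0.7, 14.6]
width: -0.0001
finger_force: 7.2
time: 67.73
tcp_pos: [0.4339, -0.0803, 0.147]
orientation: [-2.131, -2.308, 0.0]
ft_force: [0.6, 0.6, 0.1]
width: -0.0
finger_force: 0.0
time: 68.57
tcp_pos: [0.4099, -0.2762, 0.1468]
orientation: [-2.133, -2.306, 0.0]
ft_force: [-0.1, 1.0, 0.8]
width: -0.0003
finger_force: 0.0
yellow [(33.0, array([385.8, 228.4]), array([583.6, -83.8]), 1.538, array([15.3, 20.1]))] [(17.0, array([263.1, 252. ]), array([578.5, -83.6]), 1.366, array([14.1, 20.6]))]
```

View pics/c13.png

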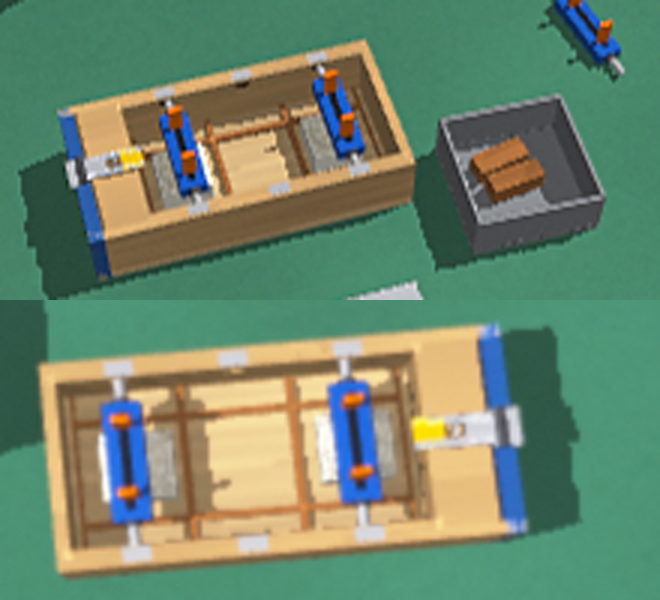

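```bash
python3 -c "
from rig import order
print(order.close_job())"
```

```text
the job is handed in; nothing more can be done
None
```

The job is handed in: both offcuts are in the scrap bin, the two plaster blocks present stand in the first and third bays, each locked under a sprung bar, and the hasp is pressed down over its staple; the last picture agrees, no verdict came back, and the third bar stays on the bench.

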